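Gang painting boards in a corner jig

ROBOT

A 7-joint arm with a two-finger parallel gripper is mounted at the origin on a cart in front of the work surface, level with it; the furniture and walls round the work are solid. World frame = base frame: x ahead of the robot, y to its left, z up, the work surface at z = 0. Lengths are in m, angles in rad, forces in N, time in s.
With the tool pointing down it reaches from about 0.4 to 0.925 m from the base axis. Payload 4.1 kg.
Tool frame: the origin (TCP) lies at the very end of the fingers, on their centre line; the grasp point (between the pads) lies 19 mm behind it (arm.grip_point_offset is the distance from the TCP to the grasp point, in m); z points along the fingers, y is the line along which they close (so a half turn about z gives the same grasp; the last joint's range is limited). The gripper opens to 85 mm and grips with 20 to 120 N. Pads are 22 mm wide; open, the fingers measure 114 mm over their backs; the gripper's body (76 mm by 85 mm) begins 54 mm behind the grasp point. The pads swing forward as they close: fully open they stand 13 mm farther back than shut.
Start: joints at [1.029, 0.398, 0.045, 1.537, -0.019, 1.207, -0.051], TCP at [0.279, -0.587, 0.207] pointing down, gripper open.
Joint ranges: [-2.82, 2.82], [-0.49, 2.23], [-1.37, 1.46], [0, 2.46], [-1.36, 4.5], [0.23, 2], [-2.94, 2.94]. Speed limits (rad/s): [2.57, 2.57, 3.14, 3.14, 3.14, 3.14, 3.14].

INTERFACE

Orientations are given as a 3x3 rotation matrix whose columns are the frame's x, y, z axes.
In Python, from workcell import arm, viewer gives the robot as it stands.
- The arm moves only by the tool arm_command, never from a script. Its argument "commands" is one flat list of numbers, 7 for each row, row after row: the opening, from -1 (shut) to 1 (fully open), then the shift along the tool's x, y, z in m, then the turn, a rotation vector about the tool's x, y, z in rad. A call has 1 to 5 rows; each row shifts and turns the commanded pose from where the row before left it, along the tool's axes as they then stand; what a row does not reach is not made up. A row lasts 1/12 s, in which the tool goes at most 41.7 mm and 7.16 degrees, less where a joint would pass 70% of its speed; a pose out of reach is approached as far as the arm can. A call with a gripper value outside its range is refused whole. The fingers move at their own pace and stop on an object; the grip force is fixed at half the most. Time passes only in rows, so rows that do not move let the fingers close. It gives the time, the measured TCP pose, the force, the opening and the grip force at its end, in the units of the state.
- arm.read_state(): the state, without advancing time (a new reading comes with each control period).
- viewer.snapshot(name): name is "side" or "top" or "wrist"; returns a dict with "color" (384x512x3 uint8, red, green, blue), "fx", "fy", "cx", "cy" (pixels), "xyz" and "rotation" of the camera in the world. Camera axes: x right, y up, looking along -z (the intrinsics and any distortion apply to the point x, -y, -z); pixel columns grow to the right and rows downward; lengths in m; the calibration is good to about 2 mm. A picture is of the moment at which its call begins. There is no depth.
- arm.sign_off(): hands the job in; it is judged then, once.
The state is a dict: "time_s": time; "joints": joint angles; "qd": joint speeds; "joint_efforts": joint torques, N m; "eef_pos": TCP position; "ee_rot": TCP orientation; "force": force on the tool from outside, world axes, zero at the start; "moment": the same for the moment, N m; "finger_gap": opening from 0.0 (shut) to 1.0 (fully open); "gripper_force": force on a finger pad.
Only numpy, scipy, OpenCV 4.12 (cv2) and the standard library are available. Lean on these libraries where they do the work, as an engineer would, in place of code of your own. Each camera call takes 0.05 s, during which the arm holds its last target. There are 200 camera calls.

TASK

Stack the two loose painting boards flat on the one already in the corner jig and square up all three, pushing gently, so that every board sits flush against both fences. Then swing the hold-down arm over and press it down onto the stack, ready for sanding the edges together. Leave everything else on the table where it is.

Things in the scene. Friction and masses are not known exactly. Their poses are not given: they have to be found in the camera images.
- board_a_mid (a point): Small plywood painting board, 60 mm wide (its x axis), 150 mm long (its y axis), 12 mm thick, about 65 g, white primed face up. Point: centre of the board, half-way up. It already lies loose and a little askew on the base of the jig, 15 to 35 mm short of both fences; it becomes the lowest of the stack.
- board_b_mid (a point): Small plywood painting board, 60 mm wide (its x axis), 150 mm long (its y axis), 12 mm thick, about 65 g, white primed face up. Point: centre of the board, half-way up. It lies flat on the table to the left or the right of the jig. The three boards are alike and either loose one may go on first; either end may point to the end fence.
- board_c_mid (a point): Small plywood painting board, 60 mm wide (its x axis), 150 mm long (its y axis), 12 mm thick, about 65 g, white primed face up. Point: centre of the board, half-way up. It lies flat on the table on the other side of the jig.
- jig_corner (a point): Corner jig, fixed to the table: plywood base 12 mm thick with two wooden fences. Point: on the top of the base, where the fences' inner faces meet. x points square out through the far fence, y out through the end fence (on the left). The base reaches 125 mm to -x and 190 mm to -y. A squared board's centre is at x -30, y -75 mm in this frame; three boards are 36 mm high.
- far_fence: Wooden fence along the far edge of the base, 170 mm long (y), 18 mm thick, 30 mm high above the base, fixed. Origin: foot of its inner face, at mid-length (93 mm from the corner along -y). Axes as jig_corner. Boards go flush against its inner face, pushed gently (under 40 N).
- end_fence: Wooden fence across the left end of the base, 95 mm long (x), 18 mm thick, 30 mm high above the base, fixed. Origin: foot of its inner face, at mid-length (56 mm from the corner along -x). Axes as jig_corner. The hold-down arm stands behind it. Boards go flush against it, pushed gently (under 40 N).
- clamp_hinge (a point): Hinge pin of the hold-down arm, parallel to the x axis of jig_corner, in a steel bracket 34 mm behind the inner face of the end fence and 38 mm above the base. Axes as jig_corner.
- clamp_knob (a point): Top centre of the round wooden knob (25 mm across) at the end of the hold-down arm. The arm is a steel bar 22 mm wide; the knob stands on its back. With the arm down the knob points up, its top 76 mm from the pin along -y and 38 mm above it; a rubber pad under the bar, 64 mm from the pin, rests on the top board.
- clamp (a joint): Angle of the hold-down arm: 0 is level, with its pad just on a stack of three boards; it grows as the arm rises; about 1.57 is upright, and it starts leaning back beyond that (1.7 to 1.95; stop at 2.0). The hinge is stiff (0.16 N m): the arm stays where it is left and must be pushed all the way, about 2 N at the knob. Raised, it reaches 160 mm above the table: carry over or round it.
- mug_mid (a point): White mug, 78 mm across and 97 mm high, behind the jig, before the desk lamp (another mug stands at the far left end of the table); point: half-way up its axis. Leave it where it is.
- sanding_block_mid (a point): Wooden sanding block, 45 x 75 x 30 mm, near the front edge at the left of the table (another lies at the back); point: its centre. Leave it where it is.

How it is judged:
By the outcome, as a careful person would: the job done as asked, in the order asked, and still so for the second after the job is handed in, with the robot touching nothing.
It also fails if it takes over 72 s, if anything falls off the work surface, if the arm or the gripper's body presses on something with over 40 N, if the wrist force passes 120 N, or if a joint passes its speed limit or range.

## Working session

There is one attempt and no reset: what is moved stays moved. The work goes in short steps, Python scripts to look and compute and a tool call to move; the robot and the scene stay as the last step left them, time stands still between calls to the robot, and variables do not carry over. Pictures are saved under pics/ and viewed, at most 10 in all, crops included, and the job is handed in when it is done.

Besides the shell and the picture viewer there is one more tool, called after "Request:" as name(argument=value, ...) on one line, values as JSON. arm_command: Moves the arm, as the interface text tells. Its arguments: {"type":"object","properties":{"commands":{"type":"array","items":{"type":"number"}}},"required":["commands"]}

```bash
ls; mkdir -p pics; python3 - <<'E'
from workcell import arm, viewer
import cv2,numpy as np
np.set_printoptions(precision=4,suppress=True)
s=arm.read_state()
for k,v in s.items(): print(k,np.array(v))
print(arm.grip_point_offset)
for n in ("side","top"):
    d=viewer.snapshot(n); cv2.imwrite(f"pics/{n}0.png",d["color"][:,:,::-1])
    print(n,{k:np.array(v) for k,v in d.items() if k!="color"})
E
```

```text
pics
time_s 0.0
joints [ 1.029   0.3992  0.045   1.5379 -0.0187  1.2069 -0.0507]
qd [ 0.0015 -0.0008 -0.0002 -0.0004  0.0015  0.0004 -0.001 ]
joint_efforts [ -0.0004 -47.5119   1.3646 -25.4216   0.0115   0.0094  -0.    ]
eef_pos [ 0.2782 -0.5867  0.2061]
ee_rot [[ 0.9035  0.4285 -0.001 ]
 [ 0.4285 -0.9035  0.0017]
 [-0.0001 -0.002  -1.    ]]
force [-0.4434 -0.0245  0.0492]
moment [-0.001   0.0178  0.048 ]
gripper_force 0.0
finger_gap 0.9983395223948025
0.0187
side {'fx': array(437.9827), 'fy': array(437.9827), 'cx': array(248.4661), 'cy': array(196.2396), 'xyz': array([0.2115, 1.5326, 0.6605]), 'rotation': array([[-0.9639,  0.1043, -0.245 ],
       [-0.2661, -0.3408,  0.9017],
       [ 0.0105,  0.9343,  0.3563]])}
top {'fx': array(413.0343), 'fy': array(413.0343), 'cx': array(257.9143), 'cy': array(201.8914), 'xyz': array([0.4405, 0.1711, 1.2186]), 'rotation': array([[ 0.0279,  0.9894, -0.1422],
       [-0.9995,  0.0295,  0.0091],
       [ 0.0132,  0.1419,  0.9898]])}
```

View pics/top0.png

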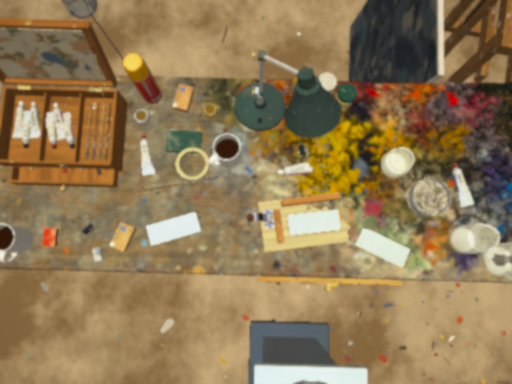

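View pics/side0.png

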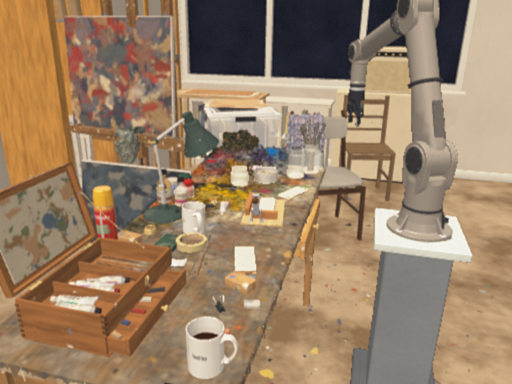

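The top view shows loose boards at about (174,228) and (382,247), and the jig at (303,220) with board a on it at (313,222). The clamp is at (262,217), the mug at (228,147), and the sanding block at (122,236). The side view shows no obstacles near the jig apart from these.

```bash
cat > h.py <<'E'
import cv2,numpy as np
from workcell import arm,viewer
np.set_printoptions(precision=4,suppress=True)
def snap(n,f=None):
    d=viewer.snapshot(n)
    if f: cv2.imwrite(f"pics/{f}.png",d["color"][:,:,::-1])
    return d
def ray(d,px,z):
    px=np.atleast_2d(px).astype(float); R=np.array(d["rotation"]); o=np.array(d["xyz"])
    v=np.c_[(px[:,0]-d["cx"])/d["fx"],-(px[:,1]-d["cy"])/d["fy"],-np.ones(len(px))]@R.T
    return (o+v*((z-o[2])/v[:,2:]))[:,:2]
def proj(d,P):
    c=(np.atleast_2d(P)-np.array(d["xyz"]))@np.array(d["rotation"])
    return np.c_[d["cx"]+d["fx"]*c[:,0]/-c[:,2],d["cy"]-d["fy"]*c[:,1]/-c[:,2]]
def white(d,lo=150,sat=45):
    h=cv2.cvtColor(d["color"],cv2.COLOR_RGB2HSV)
    return ((h[...,2]>lo)&(h[...,1]<sat)).astype(np.uint8)*255
def rects(mask,d,z,amin,amax):
    out=[]
    for c in cv2.findContours(mask,cv2.RETR_EXTERNAL,cv2.CHAIN_APPROX_NONE)[0]:
        if amin<cv2.contourArea(c)<amax:
            w=(ray(d,c[:,0,:],z)*1000).astype(np.float32)
            (x,y),(a,b),t=cv2.minAreaRect(w)
            if a>b:t+=90;a,b=b,a
            # t: direction of short side rel. world x; long axis from +y
            t=(t+90)%180-90
            out.append((c[:,0].mean(0),x,y,a,b,t))
    return out
E
python3 - <<'E'
from h import *
d=snap("top")
for r in rects(white(d),d,0.012,400,2500): print(*[np.round(v,1) for v in r])
c=d["color"][180:270,220:420,::-1]; cv2.imwrite("pics/crop0.png",cv2.resize(c,None,fx=4,fy=4,interpolation=cv2.INTER_CUBIC))
E
```

```text
[309.8 374.3] 134.8 -0.6 50.5 316.3 1.4
[382.2 246.9] 492.2 -206.7 62.3 150.8 -25.1
[485.1 245.8] 508.8 -516.5 110.9 194.6 -38.1
[172.8 228.2] 529.4 406.1 64.8 155.3 17.9
[313.3 221.9] 559.5 -5.5 61.0 151.9 8.0
```

View pics/crop0.png

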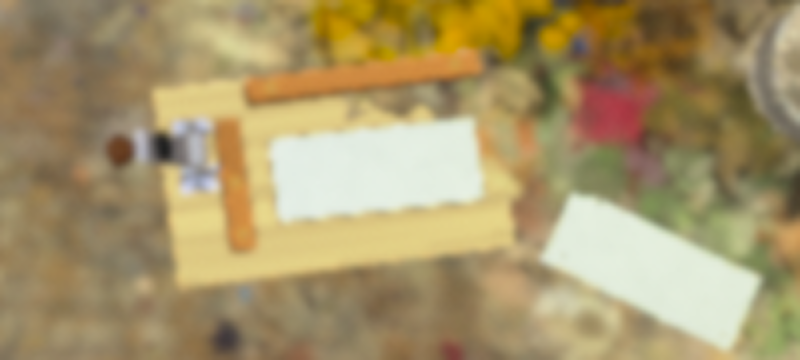

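The crop shows the far fence from (247,92) to (482,62), the end fence from (228,120) to (243,250), and board a centred at (378,168). The clamp leans back with its knob at (120,150). Next I measure the fences.

```bash
python3 - <<'E'
from h import *
d=snap("top")
h=cv2.cvtColor(d["color"],cv2.COLOR_RGB2HSV)
for p in [(310,197),(278,230),(250,217),(300,240)]: print(p,h[p[1],p[0]])
m=((h[...,0]<17)&(h[...,1]>120)&(h[...,2]>130)).astype(np.uint8)*255
m[:,:265]=0;m[:,352:]=0;m[:185]=0;m[255:]=0
for r in rects(m,d,0.042,40,600): print(*[np.round(v,1) for v in r])
print(rects(white(d),d,0.024,900,1100))
m=((h[...,0]>17)&(h[...,0]<30)&(h[...,1]>70)&(h[...,2]>160)).astype(np.uint8)*255
m[:,:250]=0;m[:,355:]=0;m[:195]=0;m[255:]=0
print(rects(cv2.morphologyEx(m,cv2.MORPH_CLOSE,np.ones((15,15))),d,0.012,1000,6000))
E
```

```text
(310, 197) [ 16 174 202]
(278, 230) [ 15 173 206]
(250, 217) [ 12 173 103]
(300, 240) [ 23 103 222]
[277.9 226.8] 543.1 101.2 15.6 90.0 -81.7
[309.4 199.4] 623.0 7.6 18.6 169.7 8.2
[(array([382.2205, 246.9449]), 491.6503601074219, -202.92507934570312, 61.69170379638672, 149.31259155273438, -25.14642333984375), (array([172.7956, 228.1679]), 528.5651245117188, 403.703857421875, 64.1390609741211, 153.6421356201172, 17.865798950195312), (array([313.5147, 221.9632]), 558.3136596679688, -3.7538909912109375, 60.439727783203125, 150.43524169921875, 7.964156150817871)]
[(array([303.6196, 225.6994]), 551.8927612304688, 23.625885009765625, 173.6334228515625, 297.7917175292969, 1.6126843690872192)]
```

```bash
cat >> h.py <<'E'
from scipy.spatial.transform import Rotation as Ro
def down(a):
    a=np.radians(a);c,s=np.cos(a),np.sin(a)
    return np.array([[-s,c,0],[c,s,0],[0,0,-1.]])
def plan(*wps,start=None):
    """wps: (x,y,z mm, angle of tool y in deg, n rows[, R]) -> the equal row to repeat n times"""
    if start is None:
        s=arm.read_state(); p=np.array(s["eef_pos"]);R=np.array(s["ee_rot"])
        print("t",round(s["time_s"],2),"pos",p*1000,"F",np.array(s["force"]),"gap",round(s["finger_gap"],3))
    else: p,R=start
    for w in wps:
        T=down(w[3]) if len(w)<6 else w[5]; n=w[4]; q=np.array(w[:3])/1000
        rv=Ro.from_matrix(R.T@T).as_rotvec()/n
        M=sum(Ro.from_rotvec(rv*k).as_matrix() for k in range(n))
        sh=np.linalg.solve(M,R.T@(q-p))
        print(n,"x",np.round(np.r_[sh,rv],4).tolist())
        p,R=q,T
E
python3 -c "
from h import *
plan((492,-205,220,-25.1,15))"
```

```text
t 0.2 pos [ 278.3793 -586.9391  206.4634] F [ 1.0116  0.8441 -0.1984] gap 1.0
15 x [0.0285, -0.0087, -0.0009, -0.0001, -0.0, -0.046]
```

Request:
arm_command(commands=[1,0.0285,-0.0087,-0.0009,0,0,-0.046,1,0.0285,-0.0087,-0.0009,0,0,-0.046,1,0.0285,-0.0087,-0.0009,0,0,-0.046,1,0.0285,-0.0087,-0.0009,0,0,-0.046,1,0.0285,-0.0087,-0.0009,0,0,-0.046])

```text
time_s: 0.62
eef_pos: [0.3797, -0.4763, 0.2114]
ee_rot: [[0.781, 0.625, 0.0], [0.625, -0.781, 0.0], [0.0, -0.0, -1.0]]
force: [0.1, 0.7, 0.1]
finger_gap: 0.999
gripper_force: 0.0
```

Request:
arm_command(commands=[1,0.0285,-0.0087,-0.0009,0,0,-0.046,1,0.0285,-0.0087,-0.0009,0,0,-0.046,1,0.0285,-0.0087,-0.0009,0,0,-0.046,1,0.0285,-0.0087,-0.0009,0,0,-0.046,1,0.0285,-0.0087,-0.0009,0,0,-0.046])

```text
time_s: 1.03
eef_pos: [0.4519, -0.3463, 0.216]
ee_rot: [[0.617, 0.787, 0.0], [0.787, -0.617, -0.0], [-0.0, 0.0, -1.0]]
force: [0.7, -0.3, -0.7]
finger_gap: 1.0
gripper_force: 0.0
```

Request:
arm_command(commands=[1,0.0285,-0.0087,-0.0009,0,0,-0.046,1,0.0285,-0.0087,-0.0009,0,0,-0.046,1,0.0285,-0.0087,-0.0009,0,0,-0.046,1,0.0285,-0.0087,-0.0009,0,0,-0.046,1,0.0285,-0.0087,-0.0009,0,0,-0.046])

```text
time_s: 1.45
eef_pos: [0.4926, -0.2033, 0.2206]
ee_rot: [[0.422, 0.907, 0.0], [0.907, -0.422, -0.0], [-0.0, 0.0, -1.0]]
force: [0.2, -0.5, 0.2]
finger_gap: 0.996
gripper_force: 0.0
```

```bash
python3 -c "
from h import *
d=snap('wrist','wrist0')
print(d['xyz'],d['rotation'],d['fx'])
for r in rects(white(d),d,0.012,3000,1e5): print(*[np.round(v,1) for v in r])
plan((492,-205,220,-25.1,1))"
```

```text
[ 0.5278 -0.1292  0.388 ] [[ 0.9064  0.4005  0.1344]
 [-0.4224  0.8586  0.2905]
 [ 0.001  -0.3201  0.9474]] 264.59546702156587
[255.7 159.3] 492.1 -205.0 59.9 147.2 -24.6
t 1.5 pos [ 494.5023 -195.1407  220.9377] F [-0.6578  4.9399 -0.2811] gap 1.0
1 x [-0.01, 0.0018, 0.0009, -0.0009, -0.0051, 0.0134]
```

View pics/wrist0.png

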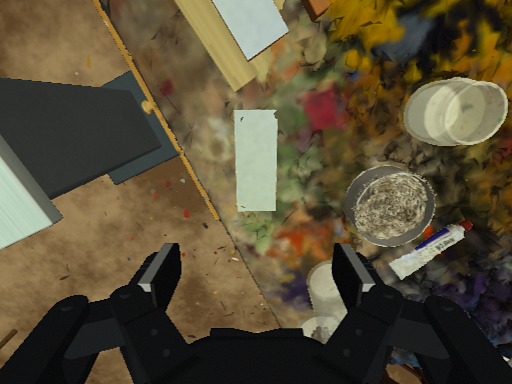

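Board c spans about (235,110)–(277,211) in the wrist view, at world position (492,-205) with yaw -24.7°. This agrees with the top camera.

```bash
python3 -c "
from h import *
plan((492,-205,60,-24.7,6),(492,-205,4,-24.7,4))"
```

```text
t 1.5 pos [ 494.5023 -195.1407  220.9377] F [-0.6578  4.9399 -0.2811] gap 1.0
6 x [-0.0017, 0.0003, 0.0268, -0.0002, -0.0008, 0.0011]
4 x [0.0, 0.0, 0.014, 0.0, 0.0, 0.0]
```

Request:
arm_command(commands=[0.65,0,0,0,0,0,0,0.65,0,0,0.03,0,0,0,0.65,0,0,0.03,0,0,0,0.65,0,0,0.03,0,0,0,0.65,0,0,0.03,0,0,0])

```text
time_s: 1.92
eef_pos: [0.4919, -0.2063, 0.0995]
ee_rot: [[0.426, 0.905, 0.0], [0.905, -0.426, -0.001], [-0.001, 0.001, -1.0]]
force: [-0.9, -0.3, -0.4]
finger_gap: 0.827
gripper_force: 0.0
```

Request:
arm_command(commands=[0.65,0,0,0.02,0,0,0,0.65,0,0,0.02,0,0,0,0.65,0,0,0,0,0,0,0.65,0,0,0,0,0,0])

```text
time_s: 2.25
eef_pos: [0.4912, -0.2056, 0.0599]
ee_rot: [[0.425, 0.905, -0.002], [0.905, -0.425, 0.0], [-0.001, -0.002, -1.0]]
force: [0.0, 0.5, 0.7]
finger_gap: 0.825
gripper_force: 0.0
```

```bash
python3 -c "
from h import *
d=snap('wrist')
for r in rects(white(d),d,0.012,2000,1e5): print(*[np.round(v,1) for v in r])
plan((492,-205,4,-24.7,5))"
```

```text
[255.8 189.4] 492.0 -204.8 59.4 149.0 -24.7
t 2.3 pos [ 492.5571 -205.7824   61.1076] F [-0.0345 -0.4698  0.8821] gap 0.822
5 x [0.0001, -0.0002, 0.0114, 0.0001, 0.0001, -0.0016]
```

Request:
arm_command(commands=[0.65,0,0,0.02,0,0,0,0.65,0,0,0.02,0,0,0,0.65,0,0,0.012,0,0,0,0.65,0,0,0.005,0,0,0,0.65,0,0,0,0,0,0])

```text
time_s: 2.72
eef_pos: [0.4922, -0.205, 0.0035]
ee_rot: [[0.424, 0.906, -0.001], [0.906, -0.424, 0.0], [-0.0, -0.001, -1.0]]
force: [0.9, -0.0, -0.5]
finger_gap: 0.826
gripper_force: 0.0
```

Request:
arm_command(commands=[0.65,0,0,0.002,0,0,0,0.65,0,0,0.002,0,0,0,0.65,0,0,0,0,0,0])

```text
time_s: 2.97
eef_pos: [0.4929, -0.2051, 0.0002]
ee_rot: [[0.424, 0.906, 0.001], [0.906, -0.424, -0.001], [-0.0, 0.001, -1.0]]
force: [0.8, -0.1, 0.8]
finger_gap: 0.824
gripper_force: 0.0
```

Request:
arm_command(commands=[-1,0,0,0,0,0,0,-1,0,0,0,0,0,0,-1,0,0,0,0,0,0,-1,0,0,0,0,0,0])

```text
time_s: 3.3
eef_pos: [0.4925, -0.2049, -0.0002]
ee_rot: [[0.424, 0.906, 0.0], [0.906, -0.424, -0.0], [-0.0, 0.0, -1.0]]
force: [-0.2, 0.6, 0.3]
finger_gap: 0.259
gripper_force: 0.0
```

Request:
arm_command(commands=[-1,0,0,-0.005,0,0,0,-1,0,0,-0.02,0,0,0,-1,0,0,-0.03,0,0,0,-1,0,0,-0.03,0,0,0,-1,0,0,-0.015,0,0,0])

```text
time_s: 3.72
eef_pos: [0.4943, -0.2054, 0.1034]
ee_rot: [[0.424, 0.906, 0.005], [0.906, -0.424, -0.002], [0.0, 0.005, -1.0]]
force: [0.8, -0.5, 0.7]
finger_gap: -0.0
gripper_force: 0.0
```

```bash
python3 -c "
from h import *
d=snap('wrist','wrist1')
print(white(d)[180:260,200:320].mean())
plan((558.3,-3.8,100,8,12))"
```

```text
84.0703125
t 3.77 pos [ 495.8549 -205.975   105.3726] F [0.1842 0.4299 0.7755] gap 0.001
12 x [0.0177, 0.0023, 0.0005, 0.0008, 0.0002, -0.0481]
```

View pics/wrist1.png

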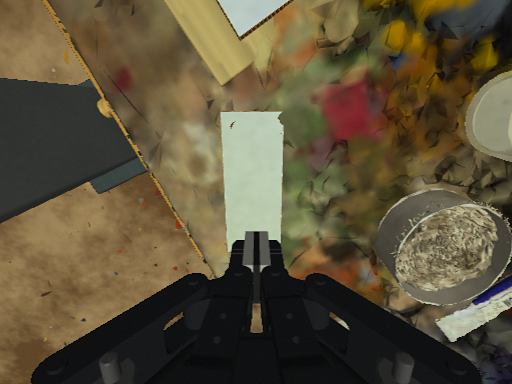

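```bash
python3 -c "
from h import *
d=snap('wrist'); s=arm.read_state()
p=np.array(s['eef_pos']);R=np.array(s['ee_rot'])
for o in (0,.006,.012,.019): print(o,proj(d,p-R[:,2]*o))
d=snap('top')
for r in rects(white(d),d,0.012,700,1500): print(*[np.round(v,1) for v in r])
"
```

```text
0 [[253.7806 224.8852]]
0.006 [[253.731  228.7388]]
0.012 [[253.6782 232.8421]]
0.019 [[253.6121 237.9785]]
[377.  245.2] 497.9 -194.4 62.3 125.9 -25.1
[172.8 228.2] 529.3 406.1 65.0 155.3 17.9
[313.5 222. ] 559.5 -5.5 61.2 152.0 7.8
```

```bash
python3 -c "
from h import *
d=snap('wrist'); s=arm.read_state()
p=np.array(s['eef_pos']);R=np.array(s['ee_rot']); print(p)
for x in (-.011,0,.011):
  for o in (0,.006,.012,.019): print(x,o,proj(d,p-R[:,2]*o+R[:,0]*x)[0])
g=d['color'].mean(2); print(g[205:250,248].astype(int)); print(g[205:250,263].astype(int))
i=d['color'][130:330,180:340,::-1]; cv2.imwrite('pics/tip.png',cv2.resize(i,None,fx=3.5,fy=3,interpolation=cv2.INTER_CUBIC))
"
```

```text
[ 0.4922 -0.2049  0.0998]
-0.011 0 [253.2357 239.1898]
-0.011 0.006 [253.1808 243.423 ]
-0.011 0.012 [253.1225 247.926 ]
-0.011 0.019 [253.0495 253.5561]
0 0 [253.1717 225.2871]
0 0.006 [253.1138 229.1651]
0 0.012 [253.0521 233.2952]
0 0.019 [252.9748 238.4664]
0.011 0 [253.1053 210.8492]
0.011 0.006 [253.044  214.3407]
0.011 0.012 [252.9787 218.0638]
0.011 0.019 [252.8969 222.7322]
[187 187 188 188 188 188 188 189 189 188 188 186 187 186 186 185 185 186
 186 185 185 185 183 184 186 186 111  84  84  85  85  85  84  86  85  84
  84  86  84  84  85  85  85  85  84]
[185 185 186 184 185 187 187 186 187 187 186 187 187 187 186 186 185 186
 186 188 188 189 189 188 189 189 112  81  85  85  85  86  86  85  86  84
  86  85  85  86  84  84  86  85  86]
```

View pics/tip.png

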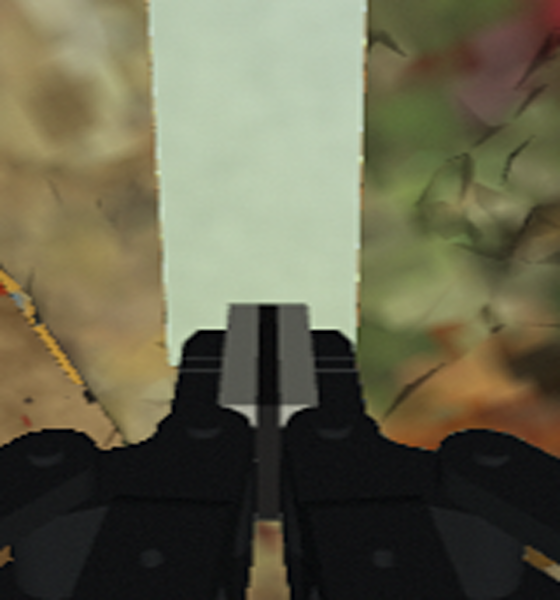

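The wrist crop shows the shut pad tips ending at row ~231. The calibration would put a tip at the TCP near row 211, so the tips look well behind the stated TCP, which explains the missed grasp. I'll check this by gently touching the board top with the shut fingers.

Request:
arm_command(commands=[-1,0,0,0.035,0,0,0,-1,0,0,0.035,0,0,0,-1,0,0,0.018,0,0,0,-1,0,0,0.008,0,0,0,-1,0,0,0,0,0,0])

```text
time_s: 4.33
eef_pos: [0.4896, -0.2038, 0.0006]
ee_rot: [[0.424, 0.906, -0.006], [0.906, -0.424, 0.002], [-0.0, -0.007, -1.0]]
force: [-0.1, 0.5, 0.6]
finger_gap: 0.003
gripper_force: 0.0
```

Request:
arm_command(commands=[-1,0,0,0.002,0,0,0,-1,0,0,0,0,0,0])

```text
time_s: 4.5
eef_pos: [0.4932, -0.2051, 0.0023]
ee_rot: [[0.424, 0.906, 0.001], [0.906, -0.424, -0.001], [0.0, 0.002, -1.0]]
force: [0.4, 0.7, -0.2]
finger_gap: 0.004
gripper_force: 0.0
```

Request:
arm_command(commands=[-1,0,0,0.002,0,0,0,-1,0,0,0,0,0,0])

```text
time_s: 4.67
eef_pos: [0.4931, -0.2052, 0.0005]
ee_rot: [[0.424, 0.906, 0.002], [0.906, -0.424, -0.001], [-0.0, 0.002, -1.0]]
force: [-0.0, 1.0, 0.3]
finger_gap: -0.002
gripper_force: 0.0
```

Request:
arm_command(commands=[-1,0,0,0.003,0,0,0,-1,0,0,0,0,0,0])

```text
time_s: 4.83
eef_pos: [0.4924, -0.2049, -0.0033]
ee_rot: [[0.424, 0.906, 0.0], [0.906, -0.424, -0.0], [-0.0, 0.0, -1.0]]
force: [-0.2, 0.6, 0.6]
finger_gap: 0.006
gripper_force: 0.0
```

Request:
arm_command(commands=[-1,0,0,0.002,0,0,0,-1,0,0,0,0,0,0])

```text
time_s: 5.0
eef_pos: [0.4922, -0.2048, -0.0056]
ee_rot: [[0.424, 0.906, -0.0], [0.906, -0.424, -0.0], [-0.0, -0.0, -1.0]]
force: [-0.5, -0.5, -0.9]
finger_gap: -0.003
gripper_force: 0.0
```

Request:
arm_command(commands=[-1,0,0,0.002,0,0,0,-1,0,0,0,0,0,0])

```text
time_s: 5.17
eef_pos: [0.4921, -0.2048, -0.0077]
ee_rot: [[0.424, 0.906, -0.0], [0.906, -0.424, 0.0], [-0.0, -0.0, -1.0]]
force: [-0.8, 0.3, 0.8]
finger_gap: -0.003
gripper_force: 0.0
```

Request:
arm_command(commands=[-1,0,0,0.002,0,0,0,-1,0,0,0,0,0,0])

```text
time_s: 5.33
eef_pos: [0.4921, -0.2048, -0.0097]
ee_rot: [[0.424, 0.906, -0.0], [0.906, -0.424, 0.0], [-0.0, -0.0, -1.0]]
force: [0.2, 0.2, 0.6]
finger_gap: 0.001
gripper_force: 0.0
```

Request:
arm_command(commands=[-1,0,0,0.003,0,0,0,-1,0,0,0,0,0,0])

```text
time_s: 5.5
eef_pos: [0.4927, -0.205, -0.0121]
ee_rot: [[0.424, 0.906, 0.001], [0.906, -0.424, -0.0], [-0.0, 0.001, -1.0]]
force: [-1.1, -0.0, 4.4]
finger_gap: -0.005
gripper_force: 1.7
```

Request:
arm_command(commands=[-1,0,0,0.002,0,0,0,-1,0,0,0,0,0,0])

```text
time_s: 5.67
eef_pos: [0.4928, -0.205, -0.0122]
ee_rot: [[0.424, 0.906, -0.0], [0.906, -0.424, -0.001], [-0.001, 0.0, -1.0]]
force: [-5.0, 1.9, 18.8]
finger_gap: -0.0
gripper_force: 9.9
```

```bash
python3 -c "
from h import *
d=snap('wrist','w2'); s=arm.read_state(); print(s['eef_pos'],s['force'])
i=d['color'][130:330,180:340,::-1]; cv2.imwrite('pics/tip2.png',cv2.resize(i,None,fx=3.5,fy=3,interpolation=cv2.INTER_CUBIC))
"
```

```text
[ 0.4928 -0.205  -0.0122] [-4.4205  2.2543 20.3775]
```

View pics/tip2.png

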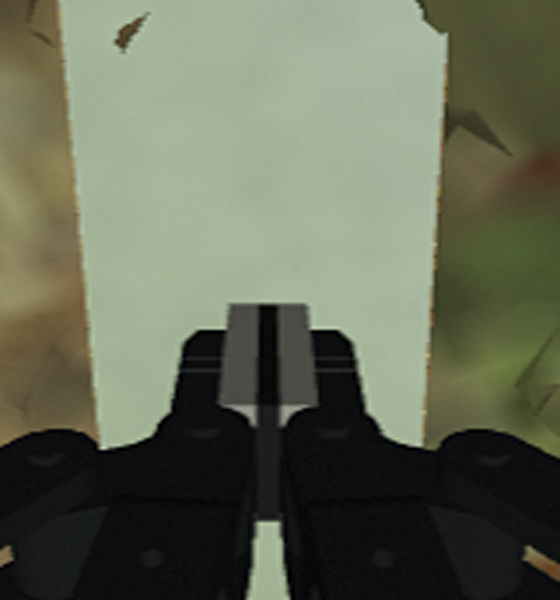

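The fingers touched at reported TCP z=-12 mm on the 12 mm board, so the shut tips really end about 24 mm behind the reported TCP. The crop shows them resting on the board's centre. I'll add that offset to the grasp height and try again.

Request:
arm_command(commands=[0.65,0,0,-0.01,0,0,0,0.65,0,0,0,0,0,0,0.65,0,0,0,0,0,0,0.65,0,0,0,0,0,0,0.65,0,0,0,0,0,0])

```text
time_s: 6.13
eef_pos: [0.4919, -0.2047, -0.005]
ee_rot: [[0.424, 0.906, -0.001], [0.906, -0.424, 0.0], [-0.0, -0.001, -1.0]]
force: [0.7, 0.1, 0.2]
finger_gap: 0.708
gripper_force: 0.0
```

Request:
arm_command(commands=[0.65,0,0,0.01,0,0,0,0.65,0,0,0.007,0,0,0,0.65,0,0,0.003,0,0,0,0.65,0,0,0,0,0,0])

```text
time_s: 6.47
eef_pos: [0.491, -0.2043, -0.026]
ee_rot: [[0.424, 0.906, -0.003], [0.906, -0.424, 0.001], [-0.0, -0.003, -1.0]]
force: [0.1, -1.2, 1.3]
finger_gap: 0.825
gripper_force: 0.0
```

Request:
arm_command(commands=[-1,0,0,0,0,0,0,-1,0,0,0,0,0,0,-1,0,0,0,0,0,0,-1,0,0,0,0,0,0])

```text
time_s: 6.8
eef_pos: [0.4924, -0.2049, -0.0243]
ee_rot: [[0.424, 0.906, 0.0], [0.906, -0.424, -0.0], [-0.0, 0.0, -1.0]]
force: [-0.6, 0.5, -0.6]
finger_gap: 0.679
gripper_force: 64.0
```

```bash
python3 -c "
from h import *
plan((556.5,-4,60,8,10),start=(np.array([.4923,-.2049,.0605]),down(-24.9)))"
```

```text
10 x [0.0212, 0.0028, 0.0001, 0.0, 0.0, -0.0574]
```

Request:
arm_command(commands=[-1,0,0,-0.01,0,0,0,-1,0,0,-0.025,0,0,0,-1,0,0,-0.03,0,0,0,-1,0,0,-0.02,0,0,0,-1,0,0,0,0,0,0])

```text
time_s: 7.22
eef_pos: [0.4961, -0.2061, 0.0657]
ee_rot: [[0.424, 0.905, 0.009], [0.906, -0.424, -0.004], [0.0, 0.01, -1.0]]
force: [0.7, -1.4, -0.9]
finger_gap: 0.678
gripper_force: 64.4
```

Request:
arm_command(commands=[-1,0.0212,0.0028,0,0,0,-0.0574,-1,0.0212,0.0028,0,0,0,-0.0574,-1,0.0212,0.0028,0,0,0,-0.0574,-1,0.0212,0.0028,0,0,0,-0.0574,-1,0.0212,0.0028,0,0,0,-0.0574])

```text
time_s: 7.63
eef_pos: [0.5397, -0.1057, 0.0599]
ee_rot: [[0.143, 0.99, -0.001], [0.99, -0.143, 0.001], [0.001, -0.001, -1.0]]
force: [-0.2, -0.0, -0.1]
finger_gap: 0.679
gripper_force: 64.4
```

Request:
arm_command(commands=[-1,0.0212,0.0028,0,0,0,-0.0574,-1,0.0212,0.0028,0,0,0,-0.0574,-1,0.0212,0.0028,0,0,0,-0.0574,-1,0.0212,0.0028,0,0,0,-0.0574,-1,0.0212,0.0028,0,0,0,-0.0574])

```text
time_s: 8.05
eef_pos: [0.557, -0.0018, 0.0606]
ee_rot: [[-0.142, 0.99, -0.0], [0.99, 0.142, -0.0], [-0.0, -0.0, -1.0]]
force: [0.4, 1.0, -0.9]
finger_gap: 0.679
gripper_force: 64.4
```

Request:
arm_command(commands=[-1,0,0,0,0,0,0,-1,0,0,0,0,0,0,-1,0,0,0.02,0,0,0,-1,0,0,0.02,0,0,0,-1,0,0,0,0,0,0])

```text
time_s: 8.47
eef_pos: [0.5534, -0.0057, 0.0173]
ee_rot: [[-0.135, 0.991, -0.007], [0.991, 0.134, -0.001], [-0.0, -0.007, -1.0]]
force: [-0.7, 0.3, -0.8]
finger_gap: 0.681
gripper_force: 64.5
```

```bash
python3 -c "
from h import *
d=snap('wrist','w3'); s=arm.read_state(); print(s['eef_pos'],s['force'],s['ee_rot'])
"
```

```text
[ 0.5546 -0.0054  0.0189] [-0.5222  0.1476 -0.4094] [[-0.1346  0.9909 -0.005 ]
 [ 0.9909  0.1346 -0.0011]
 [-0.0005 -0.0051 -1.    ]]
```

View pics/w3.png

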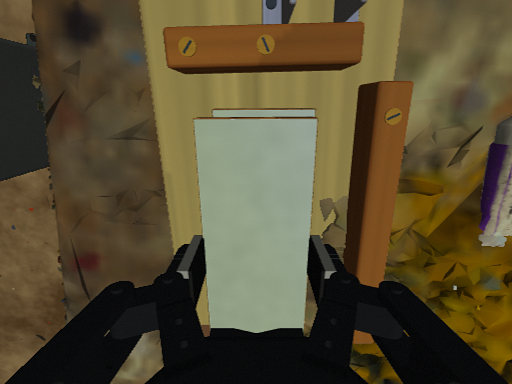

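The held board (top edge at row 118, columns 195–317) lines up over board a. The right finger is clear of the far fence at column ~355. I'll lower it and let go.

Request:
arm_command(commands=[-1,0,0,0.01,0,0,0,-1,0,0,0.007,0,0,0,-1,0,0,0.002,0,0,0,-1,0,0,0,0,0,0])

```text
time_s: 8.85
eef_pos: [0.5568, -0.0042, 0.0014]
ee_rot: [[-0.135, 0.991, -0.0], [0.991, 0.135, -0.0], [-0.0, -0.0, -1.0]]
force: [0.2, 0.4, -0.2]
finger_gap: 0.679
gripper_force: 64.5
```

Request:
arm_command(commands=[-1,0,0,0.001,0,0,0,-1,0,0,0,0,0,0])

```text
time_s: 9.02
eef_pos: [0.5573, -0.004, 0.0009]
ee_rot: [[-0.136, 0.991, 0.001], [0.991, 0.136, -0.0], [-0.0, 0.001, -1.0]]
force: [0.4, -0.5, -0.5]
finger_gap: 0.679
gripper_force: 64.5
```

Request:
arm_command(commands=[0.55,0,0,0,0,0,0,0.55,0,0,0,0,0,0,0.55,0,0,0,0,0,0])

```text
time_s: 9.27
eef_pos: [0.5571, -0.004, 0.0009]
ee_rot: [[-0.136, 0.991, 0.001], [0.991, 0.136, -0.0], [-0.0, 0.001, -1.0]]
force: [-0.7, 0.4, -0.4]
finger_gap: 0.774
gripper_force: 0.0
```

Request:
arm_command(commands=[0.55,0,0,-0.02,0,0,0,0.55,0,0,-0.04,0,0,0,0.55,0,0,-0.04,0,0,0,0.55,0,0,-0.04,0,0,0,0.65,0,0,-0.04,0,0,0])

```text
time_s: 9.68
eef_pos: [0.5565, -0.0039, 0.1826]
ee_rot: [[-0.136, 0.991, 0.0], [0.991, 0.136, -0.0], [-0.0, 0.0, -1.0]]
force: [2.1, -0.6, 0.7]
finger_gap: 0.821
gripper_force: 0.0
```

```bash
python3 -c "
from h import *
plan((529,405,180,17.9,12),start=(np.array([.557,-.004,.181]),down(7.8)))"
```

```text
12 x [0.0338, 0.0051, 0.0001, 0.0, 0.0, -0.0147]
```

Request:
arm_command(commands=[0.65,0.0338,0.0051,0,0,0,-0.0147,0.65,0.0338,0.0051,0,0,0,-0.0147,0.65,0.0338,0.0051,0,0,0,-0.0147,0.65,0.0338,0.0051,0,0,0,-0.0147,0.65,0.0338,0.0051,0,0,0,-0.0147])

```text
time_s: 10.1
eef_pos: [0.554, 0.1683, 0.181]
ee_rot: [[-0.208, 0.978, 0.001], [0.978, 0.208, -0.0], [-0.0, 0.001, -1.0]]
force: [0.4, -0.4, -0.2]
finger_gap: 0.824
gripper_force: 0.0
```

Request:
arm_command(commands=[0.65,0.0338,0.0051,0,0,0,-0.0147,0.65,0.0338,0.0051,0,0,0,-0.0147,0.65,0.0338,0.0051,0,0,0,-0.0147,0.65,0.0338,0.0051,0,0,0,-0.0147,0.65,0.0338,0.0051,0,0,0,-0.0147])

```text
time_s: 10.52
eef_pos: [0.5387, 0.3385, 0.1806]
ee_rot: [[-0.28, 0.96, 0.0], [0.96, 0.28, -0.0], [-0.0, 0.0, -1.0]]
force: [1.1, 0.2, 0.5]
finger_gap: 0.825
gripper_force: 0.0
```

Request:
arm_command(commands=[0.65,0.0338,0.0051,0,0,0,-0.0147,0.65,0.0338,0.0051,0,0,0,-0.0147,0.65,0,0,0.04,0,0,0,0.65,0,0,0.04,0,0,0,0.65,0,0,0,0,0,0])

```text
time_s: 10.93
eef_pos: [0.5247, 0.4009, 0.0925]
ee_rot: [[-0.309, 0.951, -0.011], [0.951, 0.309, -0.01], [-0.006, -0.014, -1.0]]
force: [-1.3, -1.5, -1.8]
finger_gap: 0.826
gripper_force: 0.0
```

Request:
arm_command(commands=[0.65,0,0,0,0,0,0,0.65,0,0,0,0,0,0])

```text
time_s: 11.1
eef_pos: [0.5306, 0.4051, 0.1024]
ee_rot: [[-0.306, 0.952, 0.002], [0.952, 0.306, 0.001], [0.001, 0.002, -1.0]]
force: [0.3, 0.4, 1.1]
finger_gap: 0.826
gripper_force: 0.0
```

```bash
python3 -c "
from h import *
d=snap('wrist')
for r in rects(white(d),d,0.012,2000,1e5): print(*[np.round(v,1) for v in r])
plan((529,405,100,17.9,1))
d=snap('top')
for r in rects(white(d),d,0.036,700,1500): print(*[np.round(v,1) for v in r])
"
```

```text
[254.5 176.5] 528.9 406.4 60.0 149.4 17.9
t 11.15 pos [531.0606 405.6382 103.3986] F [0.2578 0.1171 0.9114] gap 0.822
1 x [0.0, -0.0022, 0.0034, 0.0041, -0.0015, -0.0011]
[484.9 244.6] 508.0 -503.7 111.4 192.5 -37.2
[314.7 221.7] 557.7 -4.1 60.5 152.7 8.3
```

Request:
arm_command(commands=[0.65,0.001,0,0.03,0,0,0,0.65,0,0,0.035,0,0,0,0.65,0,0,0.03,0,0,0,0.65,0,0,0.015,0,0,0,0.65,0,0,0,0,0,0])

```text
time_s: 11.62
eef_pos: [0.5281, 0.4039, -0.0115]
ee_rot: [[-0.307, 0.952, -0.003], [0.952, 0.307, -0.003], [-0.002, -0.004, -1.0]]
force: [0.1, -1.0, 0.5]
finger_gap: 0.828
gripper_force: 0.0
```

Request:
arm_command(commands=[0.65,0,0,0.01,0,0,0,0.65,0,0,0.005,0,0,0,0.65,0,0,0,0,0,0,0.65,0,0,0,0,0,0])

```text
time_s: 11.95
eef_pos: [0.5298, 0.4063, -0.0232]
ee_rot: [[-0.307, 0.952, 0.002], [0.952, 0.307, 0.001], [0.001, 0.002, -1.0]]
force: [-0.3, 0.3, 0.7]
finger_gap: 0.824
gripper_force: 0.0
```

Request:
arm_command(commands=[-1,0,0,0,0,0,0,-1,0,0,0,0,0,0,-1,0,0,0,0,0,0,-1,0,0,0,0,0,0])

```text
time_s: 12.28
eef_pos: [0.5301, 0.4068, -0.0226]
ee_rot: [[-0.307, 0.952, 0.002], [0.952, 0.307, 0.002], [0.001, 0.003, -1.0]]
force: [-0.8, -0.3, 5.3]
finger_gap: 0.681
gripper_force: 64.8
```

Request:
arm_command(commands=[-1,0,0,-0.015,0,0,0,-1,0,0,-0.035,0,0,0,-1,0,0,-0.04,0,0,0,-1,0,0,-0.04,0,0,0,-1,0,0,-0.04,0,0,0])

```text
time_s: 12.7
eef_pos: [0.5285, 0.4054, 0.148]
ee_rot: [[-0.308, 0.951, -0.0], [0.951, 0.308, -0.0], [-0.0, -0.0, -1.0]]
force: [0.5, 0.1, -0.4]
finger_gap: 0.679
gripper_force: 64.6
```

Request:
arm_command(commands=[-1,0,0,-0.025,0,0,0,-1,0,0,0,0,0,0,-1,0,0,0,0,0,0])

```text
time_s: 12.95
eef_pos: [0.5296, 0.4065, 0.1733]
ee_rot: [[-0.307, 0.952, 0.003], [0.952, 0.307, 0.002], [0.001, 0.004, -1.0]]
force: [-0.5, -0.7, -1.3]
finger_gap: 0.678
gripper_force: 64.6
```

```bash
python3 -c "
from h import *
plan((556.5,-4,170,8,12))"
```

```text
t 12.95 pos [529.6381 406.4973 173.3182] F [-0.4903 -0.7294 -1.2541] gap 0.678
12 x [-0.0338, -0.0057, 0.0002, 0.0003, -0.0001, 0.0144]
```

Request:
arm_command(commands=[-1,-0.0338,-0.0056,0,0,0,0.0144,-1,-0.0338,-0.0056,0,0,0,0.0144,-1,-0.0338,-0.0056,0,0,0,0.0144,-1,-0.0338,-0.0056,0,0,0,0.0144,-1,-0.0338,-0.0056,0,0,0,0.0144])

```text
time_s: 13.37
eef_pos: [0.5481, 0.233, 0.1685]
ee_rot: [[-0.238, 0.971, -0.004], [0.971, 0.238, -0.002], [-0.001, -0.004, -1.0]]
force: [0.7, -0.2, -0.6]
finger_gap: 0.679
gripper_force: 64.6
```

Request:
arm_command(commands=[-1,-0.0338,-0.0056,0,0,0,0.0144,-1,-0.0338,-0.0056,0,0,0,0.0144,-1,-0.0338,-0.0056,0,0,0,0.0144,-1,-0.0338,-0.0056,0,0,0,0.0144,-1,-0.0338,-0.0056,0,0,0,0.0144])

```text
time_s: 13.78
eef_pos: [0.5558, 0.0623, 0.1688]
ee_rot: [[-0.167, 0.986, -0.004], [0.986, 0.167, -0.001], [-0.0, -0.004, -1.0]]
force: [0.5, -0.6, -1.0]
finger_gap: 0.675
gripper_force: 64.6
```

Request:
arm_command(commands=[-1,-0.0338,-0.0056,0,0,0,0.0144,-1,-0.0338,-0.0056,0,0,0,0.0144,-1,0,0,0,0,0,0,-1,0,0,0,0,0,0,-1,0,0,0,0,0,0])

```text
time_s: 14.2
eef_pos: [0.5562, -0.0035, 0.1693]
ee_rot: [[-0.139, 0.99, -0.003], [0.99, 0.139, 0.001], [0.001, -0.003, -1.0]]
force: [-0.2, 0.6, -0.9]
finger_gap: 0.677
gripper_force: 64.6
```

```bash
python3 -c "
from h import *
plan((556.5,-4,50,8,4))
d=snap('wrist','w4')"
```

```text
t 14.2 pos [556.2273  -3.4878 169.3176] F [-0.1718  0.6189 -0.9292] gap 0.677
4 x [-0.0002, 0.0001, 0.0298, -0.0006, -0.0003, 0.0]
```

Request:
arm_command(commands=[-1,0,0,0.02,0,0,0,-1,0,0,0.04,0,0,0,-1,0,0,0.04,0,0,0,-1,0,0,0.03,0,0,0,-1,0,0,0.015,0,0,0])

```text
time_s: 14.67
eef_pos: [0.5537, -0.0019, 0.0212]
ee_rot: [[-0.143, 0.99, -0.007], [0.99, 0.143, 0.001], [0.002, -0.007, -1.0]]
force: [0.0, 0.1, -1.6]
finger_gap: 0.68
gripper_force: 64.6
```

Request:
arm_command(commands=[-1,0,0,0.006,0,0,0,-1,0,0,0.003,0,0,0,-1,0,0,0,0,0,0,-1,0,0,0,0,0,0])

```text
time_s: 15.0
eef_pos: [0.5587, -0.0032, 0.0179]
ee_rot: [[-0.14, 0.99, 0.003], [0.99, 0.14, 0.0], [-0.0, 0.003, -1.0]]
force: [-0.3, 0.3, -0.9]
finger_gap: 0.677
gripper_force: 64.6
```

Request:
arm_command(commands=[-1,0,0,0.001,0,0,0,-1,0,0,0,0,0,0])

```text
time_s: 15.17
eef_pos: [0.5584, -0.0039, 0.0168]
ee_rot: [[-0.139, 0.99, 0.002], [0.99, 0.139, -0.0], [-0.001, 0.002, -1.0]]
force: [-0.3, 0.4, -1.3]
finger_gap: 0.678
gripper_force: 64.6
```

Plenty of height left; 1 mm steps until contact.

Request:
arm_command(commands=[-1,0,0,0.0015,0,0,0,-1,0,0,0,0,0,0])

```text
time_s: 15.33
eef_pos: [0.5576, -0.0041, 0.0144]
ee_rot: [[-0.139, 0.99, 0.001], [0.99, 0.139, -0.0], [-0.0, 0.001, -1.0]]
force: [0.5, 0.3, -1.8]
finger_gap: 0.677
gripper_force: 64.6
```

Request:
arm_command(commands=[-1,0,0,0.001,0,0,0,-1,0,0,0,0,0,0])

```text
time_s: 15.5
eef_pos: [0.5577, -0.0041, 0.0135]
ee_rot: [[-0.139, 0.99, 0.001], [0.99, 0.139, -0.0], [-0.0, 0.001, -1.0]]
force: [-1.2, -0.4, 0.9]
finger_gap: 0.677
gripper_force: 64.9
```

Request:
arm_command(commands=[0.55,0,0,0,0,0,0,0.55,0,0,0,0,0,0,0.55,0,0,0,0,0,0])

```text
time_s: 15.75
eef_pos: [0.5575, -0.0039, 0.0131]
ee_rot: [[-0.139, 0.99, 0.0], [0.99, 0.139, -0.0], [-0.0, 0.0, -1.0]]
force: [0.0, 0.1, -0.2]
finger_gap: 0.774
gripper_force: 0.0
```

Request:
arm_command(commands=[0.55,0,0,-0.02,0,0,0,0.55,0,0,-0.04,0,0,0,0.55,0,0,-0.04,0,0,0,-1,0,0,0,0,0,0,-1,0,0,0,0,0,0])

```text
time_s: 16.17
eef_pos: [0.5597, -0.0038, 0.1159]
ee_rot: [[-0.139, 0.99, 0.006], [0.99, 0.139, -0.0], [-0.001, 0.006, -1.0]]
force: [-0.4, -0.7, -0.2]
finger_gap: 0.507
gripper_force: 0.0
```

```bash
python3 -c "
from h import *
plan((556.5,-4,50,8,4))
d=snap('wrist','w5')
for r in rects(white(d),d,0.048,2000,1e5): print(*[np.round(v,1) for v in r])
h=cv2.cvtColor(d['color'],cv2.COLOR_RGB2HSV)
m=((h[...,0]<17)&(h[...,1]>130)&(h[...,2]>70)).astype(np.uint8)*255
for r in rects(m,d,0.042,1500,20000): print(*[np.round(v,1) for v in r])
"
```

```text
t 16.17 pos [559.7324  -3.7909 115.8591] F [-0.3673 -0.6528 -0.1954] gap 0.507
4 x [0.0001, -0.0009, 0.0165, 0.0015, 0.0003, -0.0]
[253.5 183.2] 558.3 -3.2 59.1 148.9 7.8
[324.8 172.7] 623.7 11.7 18.2 166.7 9.1
[252.7  70.5] 543.0 101.2 17.6 94.4 -80.9
```

View pics/w5.png

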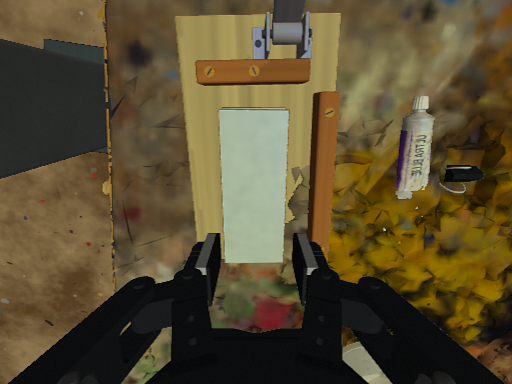

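The wrist view shows all three boards stacked, with the top one at columns 219–289, rows 107–263. Both fences are clear. Next is the end push (tool +x is the jig's +y), with the fingers part open.

Request:
arm_command(commands=[-0.18,-0.026,0,0,0,0,0,-0.18,-0.027,0,0,0,0,-0.007,-0.18,-0.027,0,0,0,0,0,-0.18,-0.025,0,0,0,0,0,-0.18,0,0,0,0,0,0])

```text
time_s: 16.63
eef_pos: [0.571, -0.1154, 0.1108]
ee_rot: [[-0.138, 0.99, -0.004], [0.99, 0.138, -0.004], [-0.003, -0.004, -1.0]]
force: [-1.4, -1.7, -0.4]
finger_gap: 0.411
gripper_force: 0.0
```

Request:
arm_command(commands=[-0.18,0,0,0.03,0,0,0,-0.18,0,0,0.035,0,0,0,-0.18,0,0,0.035,0,0,0,-0.18,0,0,0.015,0,0,0,-0.18,0,0,0,0,0,0])

```text
time_s: 17.05
eef_pos: [0.5668, -0.1068, -0.0077]
ee_rot: [[-0.147, 0.989, -0.012], [0.989, 0.147, 0.002], [0.004, -0.011, -1.0]]
force: [-0.1, -0.1, 0.2]
finger_gap: 0.412
gripper_force: 0.0
```

```bash
python3 -c "
from h import *
plan((556.5,-4,50,8,4))
d=snap('wrist','w6')
cv2.imwrite('pics/w6c.png',d['color'][:,:,::-1])
print(np.array(arm.read_state()['ee_rot']))
"
```

```text
t 17.05 pos [ 566.7743 -106.8027   -7.7217] F [-0.1478 -0.0655  0.211 ] gap 0.412
4 x [0.0258, 0.0011, -0.0144, -0.0028, -0.001, 0.002]
[[-0.1468  0.9891 -0.007 ]
 [ 0.9892  0.1468  0.0015]
 [ 0.0025 -0.0067 -1.    ]]
```

View pics/w6.png

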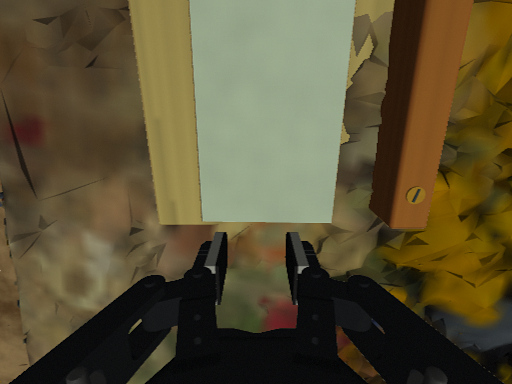

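The wrist view shows the fingertips (columns ~220 and ~292, row 235) just clear of the board ends at row 222 and within their width (202–332). I push slowly along tool x.

Request:
arm_command(commands=[-0.18,0.006,0.002,0,0,0,0,-0.18,0.006,0,0,0,0,0,-0.18,0.004,0,0,0,0,0,-0.18,0.003,0,0,0,0,0,-0.18,0.003,0,0,0,0,0])

```text
time_s: 17.52
eef_pos: [0.5725, -0.0862, -0.0005]
ee_rot: [[-0.147, 0.989, 0.003], [0.989, 0.147, -0.002], [-0.002, 0.003, -1.0]]
force: [0.8, -1.8, 1.4]
finger_gap: 0.407
gripper_force: 1.3
```

Request:
arm_command(commands=[-0.18,0.003,0,0,0,0,0,-0.18,0.003,0,0,0,0,0,-0.18,0.002,0,0,0,0,0,-0.18,0.002,0,0,0,0,0,-0.18,0,0,0,0,0,0])

```text
time_s: 17.93
eef_pos: [0.5706, -0.0771, -0.001]
ee_rot: [[-0.146, 0.989, 0.002], [0.989, 0.146, -0.002], [-0.002, 0.002, -1.0]]
force: [0.7, -4.3, 5.1]
finger_gap: 0.414
gripper_force: 3.3
```

```bash
cat > meas.py <<'E'
from h import *
C=np.array([600.3,99.3]);a=np.radians(8.4);J=np.array([[np.cos(a),-np.sin(a)],[np.sin(a),np.cos(a)]])
s=arm.read_state();print(s["time_s"],"tool jig",J.T@(np.array(s["eef_pos"][:2])*1000-C),s["eef_pos"][2],"F",np.array(s["force"]))
for n in ("top","wrist"):
    d=snap(n)
    for r in rects(white(d),d,0.048,700 if n=="top" else 2000,1e5):
        p=np.array(r[1:3])
        if np.linalg.norm(p-C)<160: print(n,"board jig",J.T@(p-C),*[round(float(v),1) for v in r[3:]])
E
python3 meas.py
```

```text
17.9333 tool jig [ -55.1302 -170.2185] -0.0010291380397773192 F [ 0.7095 -4.2841  5.1344]
top board jig [-57.7443 -85.8998] 61.1 151.5 8.0
wrist board jig [ -57.7485 -105.3176] 59.3 107.2 8.0
```

Request:
arm_command(commands=[-0.18,-0.006,0,-0.002,0,0,0,-0.18,-0.012,0,0,0,0,0,-0.18,-0.012,0,0,0,0,0,-0.18,0,0,0.006,0,0,0,-0.18,0,0,0.003,0,0,0])

```text
time_s: 18.45
eef_pos: [0.5733, -0.107, -0.01]
ee_rot: [[-0.143, 0.99, -0.002], [0.99, 0.143, 0.0], [0.0, -0.001, -1.0]]
force: [0.3, 0.5, -0.4]
finger_gap: 0.406
gripper_force: 0.0
```

Request:
arm_command(commands=[-0.18,0,0,0,0,0,0,-0.18,0,0,0,0,0,0])

```text
time_s: 18.62
eef_pos: [0.5734, -0.1047, -0.0097]
ee_rot: [[-0.147, 0.989, -0.002], [0.989, 0.147, 0.001], [0.001, -0.001, -1.0]]
force: [-0.2, -0.1, -0.3]
finger_gap: 0.409
gripper_force: 0.0
```

```bash
python3 meas.py
```

```text
18.6167 tool jig [ -56.4567 -197.917 ] -0.009670412798860065 F [-0.2233 -0.089  -0.3437]
top board jig [-57.8013 -84.8969] 60.9 150.2 8.2
wrist board jig [ -57.8783 -120.2242] 59.4 76.5 8.0
```

Request:
arm_command(commands=[-0.18,0.006,0,0,0,0,0,-0.18,0.004,0,0,0,0,0,-0.18,0.003,0,0,0,0,0,-0.18,0.003,0,0,0,0,0,-0.18,0.003,0,0,0,0,0])

```text
time_s: 19.13
eef_pos: [0.5713, -0.0862, -0.0088]
ee_rot: [[-0.147, 0.989, 0.0], [0.989, 0.147, -0.0], [-0.0, 0.0, -1.0]]
force: [0.7, -1.0, 0.0]
finger_gap: 0.409
gripper_force: 0.0
```

Request:
arm_command(commands=[-0.18,0.003,0,0,0,0,0,-0.18,0.003,0,0,0,0,0,-0.18,0.002,0,0,0,0,0,-0.18,0.002,0,0,0,0,0,-0.18,0.001,0,0,0,0,0])

```text
time_s: 19.55
eef_pos: [0.5698, -0.0763, -0.0088]
ee_rot: [[-0.146, 0.989, 0.0], [0.989, 0.146, -0.001], [-0.001, 0.0, -1.0]]
force: [0.4, -2.0, 0.3]
finger_gap: 0.408
gripper_force: 0.7
```

Request:
arm_command(commands=[-0.18,0.002,0,0,0,0,0,-0.18,0.002,0,0,0,0,0,-0.18,0.001,0,0,0,0,0,-0.18,0,0,0,0,0,0])

```text
time_s: 19.88
eef_pos: [0.5689, -0.0707, -0.0089]
ee_rot: [[-0.146, 0.989, 0.0], [0.989, 0.146, 0.0], [0.0, 0.0, -1.0]]
force: [-0.3, -1.4, 0.1]
finger_gap: 0.417
gripper_force: 0.4
```

```bash
python3 meas.py
```

```text
19.8833 tool jig [ -55.8665 -163.5937] -0.008859403759619848 F [-0.2912 -1.3947  0.0759]
top board jig [-58.4532 -77.1352] 60.7 151.7 8.4
wrist board jig [-58.3393 -95.5595] 59.3 95.7 8.4
```

Request:
arm_command(commands=[-0.18,0.0015,0,0,0,0,0,-0.18,0,0,0,0,0,0])

```text
time_s: 20.15
eef_pos: [0.5688, -0.0696, -0.0089]
ee_rot: [[-0.146, 0.989, 0.0], [0.989, 0.146, -0.0], [-0.0, 0.0, -1.0]]
force: [0.5, -1.3, 0.2]
finger_gap: 0.41
gripper_force: 0.7
```

Request:
arm_command(commands=[-0.18,0.001,0,0,0,0,0,-0.18,0,0,0,0,0,0])

```text
time_s: 20.32
eef_pos: [0.5687, -0.0687, -0.0088]
ee_rot: [[-0.146, 0.989, 0.0], [0.989, 0.146, -0.0], [-0.0, 0.0, -1.0]]
force: [0.5, -2.2, 0.1]
finger_gap: 0.41
gripper_force: 1.0
```

Request:
arm_command(commands=[-0.18,0.001,0,0,0,0,0,-0.18,0,0,0,0,0,0])

```text
time_s: 20.48
eef_pos: [0.5685, -0.0677, -0.0089]
ee_rot: [[-0.146, 0.989, 0.0], [0.989, 0.146, -0.0], [-0.0, 0.0, -1.0]]
force: [0.9, -1.7, 0.7]
finger_gap: 0.412
gripper_force: 1.2
```

```bash
python3 meas.py
```

```text
20.4833 tool jig [ -55.806 -160.568] -0.008867646880483256 F [ 0.862  -1.7255  0.6707]
top board jig [-57.5809 -76.1237] 61.1 151.0 9.3
wrist board jig [-57.487  -96.7754] 59.3 104.7 8.9
```

Request:
arm_command(commands=[-0.18,0.001,0,0,0,0,0,-0.18,0,0,0,0,0,0])

```text
time_s: 20.75
eef_pos: [0.5683, -0.0666, -0.0089]
ee_rot: [[-0.146, 0.989, 0.0], [0.989, 0.146, -0.0], [-0.0, 0.0, -1.0]]
force: [1.1, -2.5, -0.2]
finger_gap: 0.411
gripper_force: 1.4
```

Request:
arm_command(commands=[-0.18,0.001,0,0,0,0,0,-0.18,0,0,0,0,0,0])

```text
time_s: 20.92
eef_pos: [0.5683, -0.0665, -0.0089]
ee_rot: [[-0.146, 0.989, 0.0], [0.989, 0.146, -0.001], [-0.001, 0.0, -1.0]]
force: [0.8, -4.3, -0.4]
finger_gap: 0.412
gripper_force: 2.3
```

Request:
arm_command(commands=[-0.18,0.001,0,0,0,0,0,-0.18,0,0,0,0,0,0])

```text
time_s: 21.08
eef_pos: [0.5683, -0.0666, -0.0089]
ee_rot: [[-0.146, 0.989, 0.001], [0.989, 0.146, -0.002], [-0.002, 0.0, -1.0]]
force: [1.6, -5.7, 0.0]
finger_gap: 0.409
gripper_force: 3.2
```

```bash
python3 meas.py
```

```text
21.0833 tool jig [ -55.8839 -159.4029] -0.008858399957946801 F [ 1.5575 -5.7442  0.0324]
top board jig [-57.7789 -75.8813] 60.8 150.8 8.8
wrist board jig [-57.4249 -96.1412] 59.3 106.0 8.9
```

```bash
cat >> h.py <<'E'
C=np.array([600.3,99.3]);A=8.7;a_=np.radians(A);J=np.array([[np.cos(a_),-np.sin(a_)],[np.sin(a_),np.cos(a_)]])
def W(x,y): return tuple(C+J@[x,y])
E
python3 -c "
from h import *
print(arm.read_state()['joints'])
st=(np.array([*W(-56,-172),91])/1000,down(8.4))
plan((*W(-120,-75),91,A-90,14),start=st)
print(W(-56,-172),W(-120,-75))"
```

```text
[ 0.3607  0.5395 -0.4086  1.9017  0.3042  0.7602 -0.0725]
14 x [0.0023, -0.0089, 0.0, 0.0, 0.0, 0.1118]
(np.float64(570.9612034212354), np.float64(-79.19155446493785)) (np.float64(493.02529510149935), np.float64(7.011660059682427))
```

Request:
arm_command(commands=[-0.18,-0.006,0,0,0,0,0,-0.18,-0.01,0,0,0,0,0,-0.18,0,0,-0.03,0,0,0,-0.18,0,0,-0.04,0,0,0,0.4,0,0,-0.03,0,0,0])

```text
time_s: 21.6
eef_pos: [0.5704, -0.0797, 0.0927]
ee_rot: [[-0.146, 0.989, -0.0], [0.989, 0.146, 0.002], [0.002, 0.0, -1.0]]
force: [1.3, -0.4, 0.3]
finger_gap: 0.535
gripper_force: 0.0
```

Request:
arm_command(commands=[0.4,0.0023,-0.0089,0,0,0,0.1118,0.4,0.0023,-0.0089,0,0,0,0.1118,0.4,0.0023,-0.0089,0,0,0,0.1118,0.4,0.0023,-0.0089,0,0,0,0.1118,0.4,0.0023,-0.0089,0,0,0,0.1118])

```text
time_s: 22.02
eef_pos: [0.5266, -0.0651, 0.091]
ee_rot: [[0.406, 0.914, -0.001], [0.914, -0.406, 0.001], [0.001, -0.001, -1.0]]
force: [0.2, 0.8, -1.6]
finger_gap: 0.7
gripper_force: 0.0
```

Request:
arm_command(commands=[0.4,0.0023,-0.0089,0,0,0,0.1118,0.4,0.0023,-0.0089,0,0,0,0.1118,0.4,0.0023,-0.0089,0,0,0,0.1118,0.4,0.0023,-0.0089,0,0,0,0.1118,0.4,0.0023,-0.0089,0,0,0,0.1118])

```text
time_s: 22.43
eef_pos: [0.498, -0.0295, 0.0909]
ee_rot: [[0.829, 0.56, -0.001], [0.56, -0.829, 0.001], [-0.0, -0.001, -1.0]]
force: [-1.0, -0.8, 0.7]
finger_gap: 0.704
gripper_force: 0.0
```

Request:
arm_command(commands=[0.4,0.0023,-0.0089,0,0,0,0.1118,0.4,0.0023,-0.0089,0,0,0,0.1118,0.4,0.0023,-0.0089,0,0,0,0.1118,0.4,0.0023,-0.0089,0,0,0,0.1118,0.4,0,0,0,0,0,0])

```text
time_s: 22.85
eef_pos: [0.492, 0.0083, 0.091]
ee_rot: [[0.988, 0.153, -0.0], [0.153, -0.988, 0.002], [-0.0, -0.002, -1.0]]
force: [0.5, 0.2, 0.3]
finger_gap: 0.698
gripper_force: 0.0
```

Request:
arm_command(commands=[0.4,0,0,0,0,0,0,0.4,0,0,0,0,0,0])

```text
time_s: 23.02
eef_pos: [0.4922, 0.0051, 0.091]
ee_rot: [[0.988, 0.154, -0.0], [0.154, -0.988, -0.0], [-0.0, 0.0, -1.0]]
force: [0.3, 0.7, -0.4]
finger_gap: 0.701
gripper_force: 0.0
```

```bash
python3 meas.py; python3 -c "
from h import *
plan((*W(-118,-75),-9.5,A-90,5))
print(arm.read_state()['ee_rot'])"
```

```text
23.0167 tool jig [-120.6961  -77.3824] 0.09097116674140039 F [ 0.2535  0.6683 -0.3616]
top board jig [-57.7792 -75.8325] 60.8 150.9 8.8
wrist board jig [-57.8254 -74.0137] 59.0 149.7 9.0
t 23.12 pos [492.2478   4.7704  90.9893] F [ 0.0347 -0.1646  0.3689] gap 0.699
5 x [0.0006, -0.0004, 0.0201, 0.0, 0.0001, 0.0002]
[[ 0.9884  0.1521 -0.0003]
 [ 0.1521 -0.9884 -0.0001]
 [-0.0003  0.0001 -1.    ]]
```

Request:
arm_command(commands=[0.4,0,0,0.03,0,0,0,0.4,0,0,0.035,0,0,0,0.4,0,0,0.025,0,0,0,0.4,0,0,0.01,0,0,0,0.4,0,0,0,0,0,0])

```text
time_s: 23.53
eef_pos: [0.4901, 0.0048, -0.011]
ee_rot: [[0.988, 0.152, -0.005], [0.152, -0.988, -0.0], [-0.005, -0.001, -1.0]]
force: [0.6, 0.9, -0.6]
finger_gap: 0.702
gripper_force: 0.0
```

Request:
arm_command(commands=[0.4,0.005,0,0,0,0,0,0.4,0.005,0,0,0,0,0,0.4,0.004,0,0,0,0,0,0.4,0.003,0,0,0,0,0,0.4,0.003,0,0,0,0,0])

```text
time_s: 23.95
eef_pos: [0.5132, 0.0086, -0.0079]
ee_rot: [[0.988, 0.152, 0.002], [0.152, -0.988, -0.0], [0.001, 0.0, -1.0]]
force: [-2.6, -0.2, 1.6]
finger_gap: 0.698
gripper_force: 1.3
```

Request:
arm_command(commands=[0.4,0.003,0,0,0,0,0,0.4,0.003,0,0,0,0,0,0.4,0.003,0,0,0,0,0,0.4,0.003,0,0,0,0,0,0.4,0.003,0,0,0,0,0])

```text
time_s: 24.37
eef_pos: [0.5268, 0.0107, -0.009]
ee_rot: [[0.988, 0.152, -0.001], [0.152, -0.988, -0.0], [-0.001, 0.0, -1.0]]
force: [-3.2, -1.1, 1.5]
finger_gap: 0.704
gripper_force: 1.4
```

```bash
python3 meas.py
```

```text
24.3667 tool jig [-85.6925 -76.9487] -0.008980966760455338 F [-3.1986 -1.0781  1.5078]
```

Request:
arm_command(commands=[0.4,0.003,0,0,0,0,0,0.4,0.003,0,0,0,0,0,0.4,0.002,0,0,0,0,0,0.4,0.002,0,0,0,0,0,0.4,0,0,0,0,0,0])

```text
time_s: 24.88
eef_pos: [0.538, 0.0125, -0.0088]
ee_rot: [[0.988, 0.152, 0.002], [0.152, -0.988, 0.0], [0.002, -0.0, -1.0]]
force: [-0.3, -0.6, 0.2]
finger_gap: 0.699
gripper_force: 0.0
```

Request:
arm_command(commands=[0.4,0.0015,0,0,0,0,0,0.4,0.001,0,0,0,0,0,0.4,0,0,0,0,0,0])

```text
time_s: 25.13
eef_pos: [0.5391, 0.0127, -0.0089]
ee_rot: [[0.988, 0.152, -0.0], [0.152, -0.988, -0.0], [-0.0, 0.0, -1.0]]
force: [-1.5, -0.7, 0.3]
finger_gap: 0.701
gripper_force: 1.0
```

Request:
arm_command(commands=[0.4,0.001,0,0,0,0,0,0.4,0.001,0,0,0,0,0,0.4,0,0,0,0,0,0])

```text
time_s: 25.38
eef_pos: [0.5415, 0.0129, -0.0089]
ee_rot: [[0.988, 0.152, 0.001], [0.152, -0.988, -0.0], [0.001, 0.0, -1.0]]
force: [-1.1, -1.0, 1.6]
finger_gap: 0.697
gripper_force: 1.1
```

```bash
sed -i 's/700 if n=="top" else 2000/250/; s/,1e5)/,2e4)/' meas.py; python3 meas.py
```

```text
25.3833 tool jig [-70.7747 -76.8459] -0.008946077910119712 F [-1.0733 -0.9727  1.5964]
top board jig [-33.2842 -36.0399] 71.7 74.8 1.7
```

Request:
arm_command(commands=[0.4,0.001,0,0,0,0,0,0.4,0,0,0,0,0,0])

```text
time_s: 25.65
eef_pos: [0.5415, 0.0129, -0.009]
ee_rot: [[0.988, 0.152, -0.002], [0.152, -0.988, -0.0], [-0.002, 0.0, -1.0]]
force: [-4.5, -0.2, 3.2]
finger_gap: 0.7
gripper_force: 2.3
```

Request:
arm_command(commands=[0.4,0.001,0,0,0,0,0,0.4,0,0,0,0,0,0])

```text
time_s: 25.82
eef_pos: [0.5414, 0.013, -0.0091]
ee_rot: [[0.988, 0.152, -0.004], [0.152, -0.988, -0.001], [-0.004, 0.0, -1.0]]
force: [-6.5, -0.8, 5.8]
finger_gap: 0.7
gripper_force: 3.3
```

Request:
arm_command(commands=[0.4,0.001,0,0,0,0,0,0.4,0,0,0,0,0,0])

```text
time_s: 25.98
eef_pos: [0.5413, 0.0129, -0.0093]
ee_rot: [[0.988, 0.152, -0.006], [0.152, -0.988, -0.001], [-0.006, 0.0, -1.0]]
force: [-8.0, -1.4, 6.8]
finger_gap: 0.698
gripper_force: 4.2
```

Request:
arm_command(commands=[0.4,0.001,0,0,0,0,0,0.4,0,0,0,0,0,0])

```text
time_s: 26.15
eef_pos: [0.5413, 0.0129, -0.0094]
ee_rot: [[0.988, 0.152, -0.008], [0.152, -0.988, -0.002], [-0.008, 0.0, -1.0]]
force: [-10.9, -0.5, 8.7]
finger_gap: 0.701
gripper_force: 5.2
```

Request:
arm_command(commands=[0.4,-0.004,0,0,0,0,0,0.4,-0.005,0,0,0,0,0,0.4,0,0,-0.009,0,0,0,0.4,0,0,-0.006,0,0,0,0.4,0,0,0,0,0,0])

```text
time_s: 26.57
eef_pos: [0.5388, 0.0125, 0.0082]
ee_rot: [[0.988, 0.152, 0.005], [0.152, -0.988, 0.0], [0.005, 0.0, -1.0]]
force: [0.6, -0.4, 0.0]
finger_gap: 0.7
gripper_force: 0.0
```

Request:
arm_command(commands=[0.4,0.003,0,0,0,0,0,0.4,0.002,0,0,0,0,0,0.4,0.001,0,0,0,0,0,0.4,0.001,0,0,0,0,0,0.4,0,0,0,0,0,0])

```text
time_s: 26.98
eef_pos: [0.5415, 0.0132, 0.0055]
ee_rot: [[0.988, 0.152, -0.004], [0.152, -0.988, -0.001], [-0.004, 0.0, -1.0]]
force: [-5.3, 0.2, 4.5]
finger_gap: 0.7
gripper_force: 2.5
```

Request:
arm_command(commands=[0.4,0.001,0,0,0,0,0,0.4,0.001,0,0,0,0,0,0.4,0,0,0,0,0,0])

```text
time_s: 27.23
eef_pos: [0.5415, 0.0132, 0.0054]
ee_rot: [[0.988, 0.152, -0.008], [0.152, -0.988, -0.001], [-0.008, 0.0, -1.0]]
force: [-8.6, -1.6, 7.6]
finger_gap: 0.704
gripper_force: 4.6
```

Request:
arm_command(commands=[0.4,-0.006,0,0,0,0,0,0.4,-0.012,0,0,0,0,0,0.4,0,0,-0.03,0,0,0,0.4,0,0,-0.035,0,0,0,0.4,0,0,-0.035,0,0,0])

```text
time_s: 27.65
eef_pos: [0.5276, 0.0109, 0.1067]
ee_rot: [[0.988, 0.151, 0.001], [0.151, -0.988, 0.0], [0.001, -0.0, -1.0]]
force: [1.7, -0.4, -0.8]
finger_gap: 0.7
gripper_force: 0.0
```

Request:
arm_command(commands=[-0.18,0,0,0,0,0,0,-0.18,0,0,0,0,0,0])

```text
time_s: 27.82
eef_pos: [0.5305, 0.0111, 0.1086]
ee_rot: [[0.988, 0.151, 0.008], [0.151, -0.989, 0.0], [0.008, 0.001, -1.0]]
force: [-0.2, -0.4, -0.3]
finger_gap: 0.431
gripper_force: 0.0
```

```bash
python3 meas.py; python3 -c "
from h import *
d=snap('wrist','w7')
h=cv2.cvtColor(d['color'],cv2.COLOR_RGB2HSV)
m=((h[...,0]<17)&(h[...,1]>130)&(h[...,2]>70)).astype(np.uint8)*255
for r in rects(m,d,0.042,1000,20000): print(*[np.round(v,1) for v in r])
# gap profile: along jig y from board end to end fence, at z .042, and across far edge
for x in (-50,-30,-10):
  q=[(*W(x,y),48) for y in range(-12,14,2)]; uv=proj(d,np.array(q)/1000).round().astype(int)
  print('end',x,[tuple(int(k) for k in h[v,u]) for u,v in uv])
"
```

```text
27.8167 tool jig [-81.8949 -77.0979] 0.10862567154800942 F [-0.1821 -0.3777 -0.2649]
top board jig [-30.1394 -52.0864] 61.5 103.2 8.9
wrist board jig [-29.1952 -74.1239] 58.9 149.7 9.0
[156.8 162.5] 543.4 101.3 17.5 94.3 -80.7
[466.3 134.3] 608.2 -160.7 48.4 64.1 6.8
[273.7  85.9] 623.5 10.4 18.0 170.0 9.0
end -50 [(47, 41, 174), (47, 40, 174), (48, 39, 175), (48, 40, 173), (48, 37, 172), (47, 39, 170), (47, 39, 172), (15, 204, 114), (15, 190, 121), (15, 187, 123), (15, 188, 118), (15, 192, 117), (15, 188, 126)]
end -30 [(50, 32, 173), (51, 34, 173), (50, 34, 172), (49, 37, 173), (50, 32, 173), (49, 36, 172), (52, 32, 175), (18, 115, 126), (15, 188, 122), (15, 187, 124), (15, 187, 120), (15, 188, 115), (15, 189, 116)]
end -10 [(54, 29, 178), (53, 29, 176), (54, 28, 175), (54, 29, 176), (54, 29, 176), (53, 29, 175), (57, 29, 178), (15, 155, 120), (15, 189, 123), (14, 190, 125), (14, 189, 120), (14, 190, 117), (14, 192, 118)]
```

```bash
sed -i 's/A=8.7/A=9.0/' h.py; python3 -c "
from h import *
plan((*W(-31,-182),105,9,14))
"
```

```text
t 27.97 pos [526.7486  10.7539 104.9168] F [ 0.4911 -0.7691 -1.0761] gap 0.413
14 x [-0.0023, 0.0092, -0.0, -0.0001, 0.0001, -0.1125]
```

Request:
arm_command(commands=[-0.18,-0.0023,0.0092,0,0,0,-0.1125,-0.18,-0.0023,0.0092,0,0,0,-0.1125,-0.18,-0.0023,0.0092,0,0,0,-0.1125,-0.18,-0.0023,0.0092,0,0,0,-0.1125,-0.18,-0.0023,0.0092,0,0,0,-0.1125])

```text
time_s: 28.38
eef_pos: [0.5324, -0.036, 0.1042]
ee_rot: [[0.752, 0.66, -0.003], [0.66, -0.752, 0.0], [-0.002, -0.002, -1.0]]
force: [0.7, 0.1, 0.1]
finger_gap: 0.413
gripper_force: 0.0
```

Request:
arm_command(commands=[-0.18,-0.0023,0.0092,0,0,0,-0.1125,-0.18,-0.0023,0.0092,0,0,0,-0.1125,-0.18,-0.0023,0.0092,0,0,0,-0.1125,-0.18,-0.0023,0.0092,0,0,0,-0.1125,-0.18,-0.0023,0.0092,0,0,0,-0.1125])

```text
time_s: 28.8
eef_pos: [0.5627, -0.0721, 0.1042]
ee_rot: [[0.284, 0.959, -0.003], [0.959, -0.284, 0.0], [-0.0, -0.003, -1.0]]
force: [0.2, -0.1, 0.6]
finger_gap: 0.406
gripper_force: 0.0
```

Request:
arm_command(commands=[-0.18,-0.0023,0.0092,0,0,0,-0.1125,-0.18,-0.0023,0.0092,0,0,0,-0.1125,-0.18,-0.0023,0.0092,0,0,0,-0.1125,-0.18,-0.0023,0.0092,0,0,0,-0.1125,-0.18,0,0,0,0,0,0])

```text
time_s: 29.22
eef_pos: [0.5993, -0.0855, 0.1042]
ee_rot: [[-0.157, 0.988, -0.001], [0.988, 0.157, 0.001], [0.001, -0.001, -1.0]]
force: [-0.6, 0.2, -1.0]
finger_gap: 0.41
gripper_force: 0.0
```

Request:
arm_command(commands=[-0.18,0,0,0,0,0,0,-0.18,0,0,0,0,0,0])

```text
time_s: 29.38
eef_pos: [0.5974, -0.0848, 0.1049]
ee_rot: [[-0.154, 0.988, -0.002], [0.988, 0.154, 0.0], [0.001, -0.002, -1.0]]
force: [0.2, 0.2, -0.3]
finger_gap: 0.411
gripper_force: 0.0
```

```bash
python3 meas.py; python3 -c "
from h import *
plan((*W(-31,-182),-8.5,9,4)); print(arm.read_state()['ee_rot'])
"
```

```text
29.3833 tool jig [ -29.7201 -181.7215] 0.10490641948215061 F [ 0.2058  0.2457 -0.3338]
top board jig [-29.403  -76.1132] 60.5 151.2 8.9
wrist board jig [ 95.4153 -70.9208] 24.5 79.9 6.1
wrist board jig [-28.6094 -89.3675] 59.1 118.0 9.0
t 29.48 pos [597.766  -84.8402 105.5594] F [-0.8234 -1.1996  1.0426] gap 0.406
4 x [-0.0001, 0.0001, 0.0285, -0.0003, -0.0, -0.0004]
[[-0.1548  0.9879 -0.0013]
 [ 0.9879  0.1548 -0.0001]
 [ 0.0001 -0.0013 -1.    ]]
```

Request:
arm_command(commands=[-0.5,0,-0.006,0.03,0,0,0,-0.5,0,0,0.03,0,0,0,-0.5,0,0,0.03,0,0,0,-0.5,0,0,0.0235,0,0,0,-0.5,0,0,0,0,0,0])

```text
time_s: 29.9
eef_pos: [0.5922, -0.0858, -0.0092]
ee_rot: [[-0.155, 0.988, -0.001], [0.988, 0.155, -0.0], [0.0, -0.001, -1.0]]
force: [-0.1, 0.7, 0.6]
finger_gap: 0.248
gripper_force: 0.0
```

Request:
arm_command(commands=[-0.5,0.005,0,0,0,0,0,-0.5,0.005,0,0,0,0,0,-0.5,0.004,0,0,0,0,0,-0.5,0.003,0,0,0,0,0,-0.5,0,0,0,0,0,0])

```text
time_s: 30.32
eef_pos: [0.59, -0.0678, -0.0069]
ee_rot: [[-0.157, 0.988, 0.001], [0.988, 0.157, 0.0], [0.0, 0.001, -1.0]]
force: [0.0, 0.1, -0.3]
finger_gap: 0.25
gripper_force: 0.0
```

Request:
arm_command(commands=[-0.5,0.002,0,0,0,0,0,-0.5,0.002,0,0,0,0,0,-0.5,0.001,0,0,0,0,0,-0.5,0,0,0,0,0,0])

```text
time_s: 30.65
eef_pos: [0.5893, -0.0641, -0.0073]
ee_rot: [[-0.156, 0.988, 0.0], [0.988, 0.156, 0.0], [0.0, 0.0, -1.0]]
force: [0.3, 0.3, -0.1]
finger_gap: 0.258
gripper_force: 0.0
```

```bash
python3 meas.py
```

```text
30.65 tool jig [ -34.7653 -159.9983] -0.007348583575377994 F [ 0.265   0.2834 -0.1423]
top board jig [-29.4047 -75.9118] 60.5 151.6 8.9
```

Request:
arm_command(commands=[-0.5,0.001,0,0,0,0,0,-0.5,0.001,0,0,0,0,0,-0.5,0,0,0,0,0,0])

```text
time_s: 31.0
eef_pos: [0.589, -0.0631, -0.0074]
ee_rot: [[-0.155, 0.988, 0.0], [0.988, 0.155, -0.001], [-0.001, 0.0, -1.0]]
force: [-0.3, -0.8, -0.8]
finger_gap: 0.251
gripper_force: 0.7
```

Request:
arm_command(commands=[-0.5,0.001,0,0,0,0,0,-0.5,0.001,0,0,0,0,0,-0.5,0,0,0,0,0,0])

```text
time_s: 31.25
eef_pos: [0.589, -0.0631, -0.0074]
ee_rot: [[-0.154, 0.988, 0.001], [0.988, 0.154, -0.003], [-0.003, 0.0, -1.0]]
force: [1.4, -4.5, -1.4]
finger_gap: 0.25
gripper_force: 2.8
```

Request:
arm_command(commands=[-0.5,0.001,0,0,0,0,0,-0.5,0.001,0,0,0,0,0,-0.5,0,0,0,0,0,0])

```text
time_s: 31.5
eef_pos: [0.589, -0.0632, -0.0072]
ee_rot: [[-0.154, 0.988, 0.001], [0.988, 0.154, -0.005], [-0.005, 0.0, -1.0]]
force: [1.8, -9.2, -1.2]
finger_gap: 0.249
gripper_force: 4.3
```

Request:
arm_command(commands=[-0.5,-0.006,0,0,0,0,0,-0.5,-0.01,0,0,0,0,0,-0.5,-0.01,0,-0.02,0,0,0,-0.5,0,0,-0.04,0,0,0,-0.5,0,0,-0.04,0,0,0])

```text
time_s: 31.92
eef_pos: [0.5906, -0.0844, 0.0921]
ee_rot: [[-0.155, 0.988, -0.004], [0.988, 0.155, 0.002], [0.002, -0.004, -1.0]]
force: [1.6, 0.0, -0.4]
finger_gap: 0.25
gripper_force: 0.0
```

Request:
arm_command(commands=[-1,0,0,-0.04,0,0,0,-1,0,0,-0.04,0,0,0,-1,0,0,-0.03,0,0,0,-1,0,0,0,0,0,0])

```text
time_s: 32.25
eef_pos: [0.5971, -0.0834, 0.2104]
ee_rot: [[-0.156, 0.988, 0.013], [0.988, 0.156, -0.001], [-0.003, 0.013, -1.0]]
force: [1.6, 0.7, 1.1]
finger_gap: 0.005
gripper_force: 0.0
```

```bash
python3 meas.py; python3 -c "
from h import *
d=snap('top'); h=cv2.cvtColor(d['color'],cv2.COLOR_RGB2HSV)
m=((h[...,0]<18)&(h[...,1]>110)&(h[...,2]<150)).astype(np.uint8)*255
r=m[205:230,235:270]; n,l,s,c=cv2.connectedComponentsWithStats(r)
for i in range(1,n):
  if s[i,4]>6: 
    p=c[i]+[235,205]; print(s[i],p,[ (J.T@(ray(d,p,z)[0]*1000-C)) for z in (.09,.115)])
print(h[213:223,244:272:2,2])
for n in ('side','top'):
  d=snap(n)
  for phi in (1.7,1.8,1.9):
    u=76*np.cos(phi)-38*np.sin(phi); z=50+76*np.sin(phi)+38*np.cos(phi)
    print(n,phi,u,z,proj(d,np.array([*W(-30,34-u),z])/1000))
"
```

```text
32.25 tool jig [ -29.8951 -180.2882] 0.21041673615965722 F [1.555  0.716  1.0748]
top board jig [-29.4065 -75.7002] 60.5 151.2 8.9
wrist board jig [ 98.2422 -64.1601] 25.5 94.0 7.9
wrist board jig [-29.1112 -73.4941] 59.7 148.1 9.0
[ 0  6  3  6 13] [235.7692 213.5385] [array([-12.3921, 124.8344]), array([-15.366, 124.193])]
[12  9  6  8 33] [249.3333 217.3939] [array([-27.7   ,  89.2159]), array([-30.3347,  89.3635])]
[ 3 19  4  4  9] [239.1111 225.7778] [array([-47.0048, 119.8558]), array([-49.2119, 119.3247])]
[[133 143 139 139 160 190 167 128 110 156 175 164 173 169]
 [134 139 124 120 144 188 165  99  60 110 138 154 188 180]
 [137 134 115 111 127 180 163  87  40  76 119 151 193 185]
 [141 129 111 109 116 171 166  88  39  64 114 149 193 185]
 [145 128 109 106 110 167 166  92  40  59 113 145 192 185]
 [150 131 108 104 107 166 166  99  46  63 113 140 189 186]
 [156 140 108  99 110 169 163 111  68  80 115 138 186 182]
 [163 150 111 100 123 170 163 128 114 123 131 138 175 174]
 [168 156 120 114 141 169 164 147 160 178 169 154 162 164]
 [169 156 132 131 152 167 164 158 183 214 202 177 164 149]]
side 1.7 -47.47544436365368 120.47043481115767 [[254.7766 197.9228]]
side 1.8 -54.27356917004603 115.37874034840551 [[254.557 200.022]]
side 1.9 -60.52941041374801 109.63380312343038 [[254.349  202.2538]]
top 1.7 -47.47544436365368 120.47043481115767 [[252.2316 216.6814]]
top 1.8 -54.27356917004603 115.37874034840551 [[249.7196 217.2045]]
top 1.9 -60.52941041374801 109.63380312343038 [[247.4319 217.7228]]
```

```bash
python3 -c "
from h import *
w=lambda y,t,n:(*W(-30,y),t-24,9,n)
plan(w(130,225,11),w(130,102,5))
"
```

```text
t 32.5 pos [591.0283 -83.9549 200.5975] F [-0.1253  0.0388 -0.2289] gap -0.0
11 x [0.0281, 0.0007, -0.0, -0.0003, -0.0001, -0.0]
5 x [0.0, 0.0, 0.0246, 0.0, 0.0, 0.0]
```

Request:
arm_command(commands=[-1,0.0281,0.0005,0,0,0,0,-1,0.0281,0.0005,0,0,0,0,-1,0.0281,0.0005,0,0,0,0,-1,0.0281,0.0005,0,0,0,0,-1,0.0281,0.0005,0,0,0,0])

```text
time_s: 32.92
eef_pos: [0.5715, 0.0562, 0.2006]
ee_rot: [[-0.156, 0.988, -0.004], [0.988, 0.156, 0.0], [0.001, -0.004, -1.0]]
force: [-0.3, 0.0, 0.5]
finger_gap: 0.002
gripper_force: 0.0
```

Request:
arm_command(commands=[-1,0.0281,0.0005,0,0,0,0,-1,0.0281,0.0005,0,0,0,0,-1,0.0281,0.0005,0,0,0,0,-1,0.0281,0.0005,0,0,0,0,-1,0.0281,0.0005,0,0,0,0])

```text
time_s: 33.33
eef_pos: [0.5521, 0.1952, 0.2006]
ee_rot: [[-0.156, 0.988, -0.004], [0.988, 0.156, -0.001], [-0.0, -0.004, -1.0]]
force: [1.0, -0.0, 0.1]
finger_gap: 0.001
gripper_force: 0.0
```

Request:
arm_command(commands=[-1,0.0281,0.0005,0,0,0,0,-1,0,0,0,0,0,0,-1,0,0,0,0,0,0])

```text
time_s: 33.58
eef_pos: [0.5478, 0.2242, 0.2008]
ee_rot: [[-0.161, 0.987, -0.003], [0.987, 0.161, 0.0], [0.001, -0.003, -1.0]]
force: [0.2, 0.1, -0.0]
finger_gap: -0.002
gripper_force: 0.0
```

```bash
python3 -c "
from h import *
s=arm.read_state();print(J.T@(np.array(s['eef_pos'][:2])*1000-C),s['joints'])
w=lambda y,t,n:(*W(-30,y),t-24,9,n)
plan(w(130,102,5))
d=snap('wrist','w8'); h=cv2.cvtColor(d['color'],cv2.COLOR_RGB2HSV)
print(proj(d,np.array([[*W(-30,95),110],[*W(-30,72),126]])/1000))
"
```

```text
[-32.301  131.5922] [ 0.0281  0.3521 -0.6221  1.672   0.2162  1.1905 -0.4849]
t 33.58 pos [547.8111 224.2191 200.8366] F [ 0.1752  0.0863 -0.0032] gap -0.002
5 x [-0.0003, 0.0005, 0.0246, -0.0007, -0.0001, 0.0009]
[[257.9474 218.9148]
 [257.8639 245.6156]]
```

Request:
arm_command(commands=[-1,0,0.001,0.025,0,0,0,-1,0,0,0.035,0,0,0,-1,0,0,0.035,0,0,0,-1,0,0,0.02,0,0,0,-1,0,0,0.008,0,0,0])

```text
time_s: 34.05
eef_pos: [0.5481, 0.2184, 0.0748]
ee_rot: [[-0.153, 0.988, -0.008], [0.988, 0.153, -0.004], [-0.003, -0.008, -1.0]]
force: [0.2, -1.6, 0.7]
finger_gap: -0.001
gripper_force: 0.0
```

Request:
arm_command(commands=[-1,0,0,0,0,0,0,-1,-0.006,0,0,0,0,0,-1,-0.006,0,0,0,0,0,-1,-0.006,0,0,0,0,0,-1,-0.005,0,0,0,0,0])

```text
time_s: 34.47
eef_pos: [0.5553, 0.2036, 0.0825]
ee_rot: [[-0.156, 0.988, 0.004], [0.988, 0.156, 0.008], [0.007, 0.005, -1.0]]
force: [-4.1, 11.2, 8.2]
finger_gap: 0.001
gripper_force: 5.6
```

Request:
arm_command(commands=[-1,-0.004,0,-0.001,0,0,0,-1,-0.004,0,-0.002,0,0,0,-1,0,0,0,0,0,0])

```text
time_s: 34.72
eef_pos: [0.5569, 0.1966, 0.0865]
ee_rot: [[-0.157, 0.988, 0.005], [0.988, 0.157, 0.008], [0.007, 0.007, -1.0]]
force: [-1.5, 6.8, 6.8]
finger_gap: -0.003
gripper_force: 3.8
```

```bash
cat > k.py <<'E'
from h import *
s=arm.read_state();print(s["time_s"],"jig",J.T@(np.array(s['eef_pos'][:2])*1000-C),"tip z",s['eef_pos'][2]*1000+24,"F jig",J.T@np.array(s['force'][:2]),s['force'][2])
d=snap('top'); h=cv2.cvtColor(d['color'],cv2.COLOR_RGB2HSV)
E
python3 k.py
```

```text
34.7167 jig [-27.6137 102.9156] tip z 110.49846082670405 F jig [-0.4477  6.9343] 6.840151657756879
```

Request:
arm_command(commands=[-1,-0.005,0,-0.004,0,0,0,-1,-0.005,0,-0.003,0,0,0,-1,-0.005,0,-0.003,0,0,0,-1,-0.005,0,-0.003,0,0,0,-1,0,0,0,0,0,0])

```text
time_s: 35.18
eef_pos: [0.5602, 0.171, 0.0974]
ee_rot: [[-0.154, 0.988, 0.003], [0.988, 0.154, 0.0], [-0.0, 0.003, -1.0]]
force: [0.3, 3.1, 2.1]
finger_gap: -0.0
gripper_force: 1.3
```

Request:
arm_command(commands=[-1,-0.0055,0,-0.002,0,0,0,-1,-0.0055,0,-0.002,0,0,0,-1,-0.0055,0,-0.002,0,0,0,-1,-0.0055,0,-0.001,0,0,0,-1,0,0,0,0,0,0])

```text
time_s: 35.6
eef_pos: [0.5622, 0.1474, 0.1022]
ee_rot: [[-0.153, 0.988, -0.001], [0.988, 0.153, -0.002], [-0.002, -0.001, -1.0]]
force: [1.0, 0.5, 0.7]
finger_gap: -0.002
gripper_force: 0.1
```

```bash
python3 k.py
```

```text
35.6 jig [-30.144   53.4447] tip z 126.246911510674 F jig [1.0775 0.3363] 0.7330904875614181
```

Request:
arm_command(commands=[-1,-0.005,0,-0.001,0,0,0,-1,-0.005,0,-0.001,0,0,0,-1,-0.005,0,-0.001,0,0,0,-1,-0.005,0,-0.001,0,0,0,-1,0,0,0,0,0,0])

```text
time_s: 36.07
eef_pos: [0.5652, 0.1286, 0.1066]
ee_rot: [[-0.154, 0.988, -0.0], [0.988, 0.154, -0.001], [-0.001, -0.001, -1.0]]
force: [0.4, 0.4, -0.3]
finger_gap: -0.001
gripper_force: 0.2
```

Request:
arm_command(commands=[-1,-0.005,0,0,0,0,0,-1,-0.005,0,0,0,0,0,-1,-0.005,0,0,0,0,0,-1,0,0,0,0,0,0,-1,0,0,0,0,0,0])

```text
time_s: 36.48
eef_pos: [0.5678, 0.1143, 0.1066]
ee_rot: [[-0.155, 0.988, 0.0], [0.988, 0.155, -0.001], [-0.001, 0.0, -1.0]]
force: [1.0, -0.0, 0.2]
finger_gap: 0.001
gripper_force: 0.0
```

```bash
python3 k.py; python3 -c "
from h import *
d=snap('wrist','w9'); h=cv2.cvtColor(d['color'],cv2.COLOR_RGB2HSV)
m=((h[...,0]<14)&(h[...,1]>90)&(h[...,2]>25)&(h[...,2]<170)).astype(np.uint8)*255
n,l,s,c=cv2.connectedComponentsWithStats(m)
for i in range(1,n):
  if s[i,4]>150: print(s[i],c[i])
for phi in (1.2,1.0,.8,.6):
    u=76*np.cos(phi)-38*np.sin(phi); z=50+76*np.sin(phi)+38*np.cos(phi)
    print(phi,34-u,z,proj(d,np.array([*W(-30,34-u),z])/1000))
"
```

```text
36.4833 jig [-29.7314  19.8862] tip z 130.59924148990802 F jig [ 0.982 -0.167] 0.21298908474178946
[178 188  60  10 414] [208.9396 191.9614]
[270 211  35  12 168] [292.3274 215.8869]
[110 294  24  14 234] [120.6197 300.4103]
[ 481  317   31   52 1095] [499.3589 339.1425]
1.2 41.8782959265274 134.6045652036228 [[254.8137 212.8644]]
1.0 24.912922176721448 134.48328246838946 [[254.9122 239.1472]]
0.8 8.309821543797295 130.99391786355602 [[255.0238 260.007 ]]
0.6 -7.269092744124208 124.27558134459046 [[255.1369 274.4438]]
```

Request:
arm_command(commands=[-1,0.01,0,-0.02,0,0,0,-1,0.02,0,-0.04,0,0,0,-1,0.04,0,-0.02,0,0,0,-1,0.04,0,0,0,0,0,-1,0.03,0,0,0,0,0])

```text
time_s: 37.0
eef_pos: [0.5464, 0.2536, 0.1848]
ee_rot: [[-0.157, 0.988, 0.004], [0.988, 0.157, 0.003], [0.002, 0.004, -1.0]]
force: [-0.3, -0.1, -0.2]
finger_gap: 0.004
gripper_force: 0.0
```

```bash
python3 k.py; python3 -c "
from h import *
for n in ('top','wrist'):
  d=snap(n); h=cv2.cvtColor(d['color'],cv2.COLOR_RGB2HSV)
  m=((h[...,0]<14)&(h[...,1]>80)&(h[...,2]>25)&(h[...,2]<155)).astype(np.uint8)*255
  k,l,s,c=cv2.connectedComponentsWithStats(m)
  if n=='top':
    for phi in (1.9,1.6,1.3,1.0,.8,.6,.4,.2,0):
      u=76*np.cos(phi)-38*np.sin(phi); z=50+76*np.sin(phi)+38*np.cos(phi)
      print(phi,proj(d,np.array([*W(-30,34-u),z])/1000))
  lo=np.array([235,195]) if n=='top' else np.array([100,0]); hi=np.array([345,250]) if n=='top' else np.array([420,384])
  for i in range(1,k):
    if s[i,4]>(6 if n=='top' else 120) and (c[i]>lo).all() and (c[i]<hi).all(): print(n,s[i],c[i],[J.T@(ray(d,c[i],z)[0]*1000-C) for z in (.09,.13)])
"
```

```text
37.0 jig [-29.0577 160.8021] tip z 208.8251960249163 F jig [-0.3441 -0.0309] -0.18386647753892843
1.9 [[247.4319 217.7228]]
1.6 [[254.941  216.1596]]
1.3 [[263.9347 214.665 ]]
1.0 [[273.462  213.4036]]
0.8 [[279.5957 212.7621]]
0.6 [[285.209  212.3157]]
0.4 [[290.045 212.082]]
0.2 [[293.8999 212.0662]]
0 [[296.632  212.2619]]
top [278 210   8   6  37] [281.7568 212.5676] [array([-25.8273,  -0.9691]), array([-30.1092,   2.4635])]
wrist [326  98  12  19 154] [331.7013 107.2922] [array([ 39.8645, 243.3607]), array([ 28.9203, 243.7931])]
wrist [204 266  25  13 202] [215.4208 270.5792] [array([-76.6377,  62.3573]), array([-69.7518,  90.4913])]
```

Request:
arm_command(commands=[-1,-0.03,0,0,0,0,0,-1,-0.035,0,0,0,0,0,-1,-0.035,0,0,0,0,0,-1,-0.025,0,0.02,0,0,0,-1,0,0,0.03,0,0,0])

```text
time_s: 37.57
eef_pos: [0.5703, 0.1163, 0.1341]
ee_rot: [[-0.143, 0.99, 0.007], [0.99, 0.143, -0.006], [-0.007, 0.006, -1.0]]
force: [1.0, -0.8, -1.0]
finger_gap: -0.001
gripper_force: 0.0
```

Request:
arm_command(commands=[-1,0,0,0.025,0,0,0,-1,0,0,0.01,0,0,0,-1,0,0,0,0,0,0,-1,0,0,0,0,0,0])

```text
time_s: 37.9
eef_pos: [0.566, 0.126, 0.0977]
ee_rot: [[-0.156, 0.988, -0.0], [0.988, 0.156, -0.0], [-0.0, -0.0, -1.0]]
force: [0.1, -0.1, 0.5]
finger_gap: -0.002
gripper_force: 0.0
```

```bash
python3 k.py
```

```text
37.9 jig [-29.7263  31.697 ] tip z 121.68651510183432 F jig [ 0.047  -0.0858] 0.48230593054072
```

Request:
arm_command(commands=[-1,-0.006,0,0,0,0,0,-1,-0.006,0,0,0,0,0,-1,-0.005,0,0,0,0,0,-1,-0.005,0,0,0,0,0,-1,-0.004,0,0.001,0,0,0])

```text
time_s: 38.37
eef_pos: [0.5705, 0.1003, 0.0972]
ee_rot: [[-0.155, 0.988, 0.001], [0.988, 0.155, 0.0], [0.0, 0.001, -1.0]]
force: [-1.0, 1.4, 0.7]
finger_gap: 0.0
gripper_force: 0.7
```

Request:
arm_command(commands=[-1,-0.004,0,0.002,0,0,0,-1,-0.004,0,0.002,0,0,0,-1,-0.004,0,0.003,0,0,0,-1,0,0,0,0,0,0])

```text
time_s: 38.7
eef_pos: [0.5717, 0.0871, 0.0888]
ee_rot: [[-0.154, 0.988, -0.001], [0.988, 0.154, -0.001], [-0.001, -0.001, -1.0]]
force: [0.2, 0.2, -0.7]
finger_gap: 0.002
gripper_force: 0.1
```

```bash
python3 k.py
```

```text
38.7 jig [-30.1492  -7.5812] tip z 112.75153311848516 F jig [0.2559 0.155 ] -0.6537036120034168
```

Request:
arm_command(commands=[-1,-0.004,0,0.002,0,0,0,-1,-0.004,0,0.0025,0,0,0,-1,-0.004,0,0.0025,0,0,0,-1,-0.003,0,0.003,0,0,0,-1,0,0,0,0,0,0])

```text
time_s: 39.17
eef_pos: [0.5739, 0.0726, 0.0787]
ee_rot: [[-0.155, 0.988, -0.001], [0.988, 0.155, -0.001], [-0.001, -0.001, -1.0]]
force: [0.4, -0.3, 0.0]
finger_gap: -0.005
gripper_force: 0.1
```

Request:
arm_command(commands=[-1,-0.003,0,0.003,0,0,0,-1,-0.003,0,0.003,0,0,0,-1,-0.003,0,0.003,0,0,0,-1,-0.002,0,0.002,0,0,0,-1,0,0,0,0,0,0])

```text
time_s: 39.58
eef_pos: [0.5757, 0.062, 0.0679]
ee_rot: [[-0.155, 0.988, -0.0], [0.988, 0.155, -0.001], [-0.001, -0.001, -1.0]]
force: [-0.0, -0.2, -0.5]
finger_gap: -0.001
gripper_force: 0.1
```

```bash
python3 k.py
```

```text
39.5833 jig [-30.1091 -32.9681] tip z 91.92778429755982 F jig [-0.0539 -0.2085] -0.4602855870561102
```

Request:
arm_command(commands=[-1,-0.002,0,0.002,0,0,0,-1,-0.001,0,0.0015,0,0,0,-1,0,0,0,0,0,0])

```text
time_s: 39.88
eef_pos: [0.5764, 0.0602, 0.065]
ee_rot: [[-0.156, 0.988, 0.0], [0.988, 0.156, 0.0], [0.0, 0.0, -1.0]]
force: [-0.9, 0.6, 1.5]
finger_gap: -0.0
gripper_force: 0.5
```

Request:
arm_command(commands=[-1,-0.001,0,0.0015,0,0,0,-1,0,0,0,0,0,0])

```text
time_s: 40.05
eef_pos: [0.5765, 0.0602, 0.0646]
ee_rot: [[-0.156, 0.988, 0.0], [0.988, 0.156, 0.001], [0.001, 0.0, -1.0]]
force: [-2.5, 2.2, 7.1]
finger_gap: 0.001
gripper_force: 3.5
```

Request:
arm_command(commands=[-1,0,0,0.0015,0,0,0,-1,0,0,0,0,0,0])

```text
time_s: 40.22
eef_pos: [0.5766, 0.0602, 0.0644]
ee_rot: [[-0.156, 0.988, 0.0], [0.988, 0.156, -0.0], [-0.0, 0.0, -1.0]]
force: [-4.5, 0.2, 14.6]
finger_gap: -0.0
gripper_force: 7.4
```

Request:
arm_command(commands=[-1,0,0,0.001,0,0,0,-1,0,0,0,0,0,0])

```text
time_s: 40.38
eef_pos: [0.5766, 0.0602, 0.0643]
ee_rot: [[-0.156, 0.988, 0.0], [0.988, 0.156, -0.001], [-0.001, 0.0, -1.0]]
force: [-7.1, 0.7, 20.2]
finger_gap: 0.003
gripper_force: 10.1
```

Request:
arm_command(commands=[-1,0,0,-0.01,0,0,0,-1,0,0,-0.03,0,0,0,-1,0,0,-0.04,0,0,0,-1,-0.03,0,-0.04,0,0,0,-1,-0.04,0,0,0,0,0])

```text
time_s: 40.8
eef_pos: [0.5911, 0.001, 0.1825]
ee_rot: [[-0.165, 0.986, 0.014], [0.986, 0.165, 0.003], [0.001, 0.014, -1.0]]
force: [2.2, 0.7, 1.6]
finger_gap: 0.0
gripper_force: 0.0
```

Request:
arm_command(commands=[-1,-0.04,0,0,0,0,0,-1,-0.04,0,0,0,0,0,-1,0,0,0,0,0,0,-1,0,0,0,0,0,0,-1,0,0,0,0,0,0])

```text
time_s: 41.22
eef_pos: [0.5986, -0.0839, 0.174]
ee_rot: [[-0.155, 0.988, -0.001], [0.988, 0.155, 0.001], [0.001, -0.001, -1.0]]
force: [-0.1, -0.1, -0.4]
finger_gap: 0.003
gripper_force: 0.0
```

```bash
python3 meas.py; python3 -c "
from h import *
for n in ('top','wrist'):
  d=snap(n,'end_'+n); h=cv2.cvtColor(d['color'],cv2.COLOR_RGB2HSV)
  m=((h[...,0]<14)&(h[...,1]>80)&(h[...,2]>25)&(h[...,2]<155)).astype(np.uint8)*255
  k,l,s,c=cv2.connectedComponentsWithStats(m)
  p=proj(d,np.array([*W(-30,-42),88])/1000)[0]; print(n,p)
  for i in range(1,k):
    if s[i,4]>6 and np.linalg.norm(c[i]-p)<(14 if n=='top' else 40): print(s[i],c[i],J.T@(ray(d,c[i],.085)[0]*1000-C))
  if n=='wrist':
    # near edge & free end profile of the stack
    for y in (-140,-110,-80):
      uv=proj(d,np.array([(*W(x,y),48) for x in np.arange(-68,-52,1.5)])/1000).round().astype(int); print('near',y,[int(h[v,u,1]) for u,v in uv])
"
```

```text
41.2167 tool jig [ -28.4094 -180.9877] 0.17399005470307363 F [-0.0958 -0.1261 -0.442 ]
top board jig [-29.6031 -52.0549] 60.5 200.2 8.9
wrist board jig [ 97.7807 -94.0709] 24.4 35.7 3.3
wrist board jig [ 97.6007 -54.1144] 17.6 51.7 21.5
wrist board jig [-29.5688 -14.7819] 15.5 19.2 -81.0
wrist board jig [-29.0674 -77.2667] 59.7 140.5 9.0
top [296.632  212.2619]
[294 210   6   6  27] [296.1111 212.5185] [-30.2144 -40.8333]
wrist [255.556   32.8631]
[243  17  27  31 621] [255.9871  31.905 ] [-29.641  -40.6303]
[287  36   1   9   9] [287.  40.] [ -3.006  -46.6716]
near -140 [118, 120, 121, 119, 122, 133, 53, 35, 35, 35, 35]
near -110 [117, 118, 117, 120, 120, 133, 48, 33, 34, 33, 32]
near -80 [118, 118, 122, 121, 122, 134, 43, 29, 32, 32, 31]
```

```bash
python3 -c "
from workcell import arm
print(arm.sign_off())"
```

```text
the job is handed in; nothing more can be done
None
```

I handed the job in at about 41 s: the three boards are stacked and pushed up to a hard stop against both fences, and the hold-down arm is pressed onto the stack with about 20 N. From the final images, the top board sits square at the corner and the knob is at its down position. I judged the two lower boards from the push forces and stops, as the cameras see mainly the top board.

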